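# Load the microscope carriage and cam-lock it

### The arm

A 6-joint arm with a two-finger parallel gripper is mounted at the origin on the work surface. World frame = base frame: x ahead of the robot, y to its left, z up, the work surface at z = 0. Lengths are in mm, angles in rad, forces in N, time in s.
With the tool pointing down it reaches from about 275 to 725 mm from the base axis. Payload 15.9 kg.
Tool frame: the origin (TCP) lies midway between the tips of the shut fingers; the grasp point (between the pads) lies 19 mm behind it; z points along the fingers, y is the direction in which the jaws open and shut (so a half turn about z gives the same grasp; the last joint's range is limited). The gripper opens to 85 mm and grips with 20 to 120 N. Pads are 22 mm wide; open, the fingers measure 114 mm over their backs; the gripper's body (76 mm by 85 mm) begins 54 mm behind the grasp point. The pads swing forward as they close: fully open they stand 13 mm farther back than shut.
Start: joints at [-1.193, 0.213, -0.034, 1.323, 0, 1.571], TCP at [184.431, -464.726, 231.306] pointing down, gripper open.
Joint ranges: [-2.98, 2.98], [-0.74, 1.72], [-1.14, 1.35], [-2.1, 2.04], [-1.57, 1.44], [-3.14, 3.14]. Speed limits (rad/s): [1.89, 1.89, 2.39, 2.57, 3.14, 3.14].

### API

Orientations are given as a unit quaternion [w, x, y, z].
In Python, from workcell import bot, cams, job gives the robot as it stands. The module is installed in compiled form; this text tells all that it offers.
- The arm moves only by the tool arm_command, never from a script. Its argument "rows" is a list of rows, each a list of 7 numbers: the turn, a rotation vector about the tool's x, y, z in rad, then the shift along the tool's x, y, z in m, then the finger opening in m, from 0 to 0.0854. In form: [[rx, ry, rz, dx, dy, dz, claw], ...]. A call has 1 to 20 rows; each row shifts and turns the pose as measured when the row begins, along the tool's axes as they then stand; what a row does not reach is not made up. A row lasts 1/10 s, in which the tool goes at most 50 mm and 8.59 degrees, less where a joint would pass 70% of its speed; a pose out of reach is approached as far as the arm can. A call is refused whole if a number of a shift passes 0.05 or a number of a turn 0.15, either way. A call with a gripper value outside its range is refused whole. The fingers move at their own pace and stop on an object; "force" is the grip in N (left out, the last holds). Time passes only in rows, so rows that do not move let the fingers close. It gives the time, the measured TCP pose, the force and the opening at its end, in the units of the state.
- bot.sense(): the state, without advancing time (a new reading comes with each control period).
- cams.grab_frame(name): name is "scene" or "top" or "wrist"; returns the picture (480x640x3 uint8, red, green, blue); there is no depth.
- cams.camera_info(name): a dict with "intrinsics" (3x3 intrinsics, pixels), "k1" (the pictures are not rectified: a ray, as slopes to the right and down, at radius r is drawn at 1 + k1 r^2 times it, then the intrinsics apply), "position" and "rotation" of the camera in the world. Camera axes: x right, y down, z forward; pixel columns grow to the right and rows downward; lengths in mm; the calibration is good to about 2 mm. A picture is of the moment at which its call begins: read the wrist's pose just before it. camera_info takes no time and is no camera call; for the wrist camera it gives the pose at the moment of the call.
- job.close_job(): hands the job in, once; it reports no verdict.
The state is a dict: "time": time; "q": joint angles; "dq": joint speeds; "effort": joint torques, N m; "eef_pos": TCP position; "ee_rot": TCP orientation; "force": force on the tool from outside, world axes, zero at the start; "wrist_torque": the same for the moment, N m; "width": opening from 0.0 (shut) to 1.0 (fully open).
Only numpy, scipy, OpenCV 4.12 (cv2) and the standard library are available. Lean on these libraries where they do the work, as an engineer would, in place of code of your own. Each camera call takes 0.05 s, during which the arm holds its last target.

### The job

Gently set the spare specimen mount, standing upright, down to the floor of the one empty pocket of the microscope's carriage. Then push the carriage fully home under the microscope, and flip the cam lever all the way over to lock it there. All four mounts must end upright in their pockets; leave the jar, the loupe and the brush where they are.

Things in the scene. Friction and masses are not known exactly. Their poses are not given: they have to be found in the camera images.
- stage: Grey base plate of a microscope stand, fixed: 190 x 600 x 10 mm, upper face 10 mm above the table. Origin on the table, under the centre line of the carriage rails; z up; the rails run along its own y. The carriage slides towards its -y, where the microscope stands. The cam lever is on its +x side. Its place and its yaw (within 0.2 rad) vary.
- carriage (a joint): Travel of the aluminium carriage (46 x 228 mm) along the stage's -y, m: 0 at the start (loading position), 0.160 fully home against its stop under the microscope. About 2 N of friction. Four pockets in a row (centres 46 mm apart, pocket0 nearest the microscope), a push plate at the outer (+y) end.
- pocket0 (a point): Point at the centre of the floor of pocket 0 of the carriage (square, 36 x 36 mm, 7 mm deep, low walls 5 to 10 mm thick, floor 20 mm above the table). It rides with the carriage; axes as stage.
- pocket1 (a point): Point at the centre of the floor of pocket 1 of the carriage (square, 36 x 36 mm, 7 mm deep, low walls 5 to 10 mm thick, floor 20 mm above the table). It rides with the carriage; axes as stage.
- pocket2 (a point): Point at the centre of the floor of pocket 2 of the carriage (square, 36 x 36 mm, 7 mm deep, low walls 5 to 10 mm thick, floor 20 mm above the table). It rides with the carriage; axes as stage.
- pocket3 (a point): Point at the centre of the floor of pocket 3 of the carriage (square, 36 x 36 mm, 7 mm deep, low walls 5 to 10 mm thick, floor 20 mm above the table). It rides with the carriage; axes as stage.
- push_plate (a point): Centre of the upper edge of the upright black push plate at the outer (+y) end of the carriage, 65 mm above the table. The plate is 36 mm wide (stage x), 10 mm thick (stage y), 45 mm tall. Push its outer face towards the stage's -y. Rides with the carriage; axes as stage.
- lever (a joint): Angle of the cam lever about its level axle (along the stage's x), rad. 0 is open: the handle leans to stage -y. It grows as the handle is flipped up, over the top and down to the +y side; 1.92 is fully over (locked). Starts at 0 to 0.3. Stiff, stays where it is left; 3 to 4 N at the knob turns it. The knob's centre is 62 mm from the axle, at elevation 2.356 - q rad from stage +y upwards.
- axle (a point): Centre of the lever's hub on its axle, 46 mm above the table, at (90, 55, 46) mm in the stage's frame. A bracket 34 mm long (y), 12 mm thick, 60 mm tall stands beside it, 16 mm farther to +x. Axes as stage.
- lug (a point): Tip of the steel lug on the carriage's outer end, which reaches 98 mm to stage +x (14 mm thick in y, top 30 mm above the table). It passes beneath the open lever's hub; as the lever turns over, its cam nose drops behind the lug and draws the carriage in over the last few millimetres. Flipped while the carriage is still far out, the lever bars the lug's way.
- scope (a point): Lowest point of the microscope's black lens barrel, 215 mm above the table. The white head (95 x 85 mm) and the eyepieces are above it; the steel column (28 mm thick, 420 mm tall) stands 150 mm farther to stage -y. Axes as stage.
- knob (a point): Centre of the black barrel-shaped knob (22 mm diameter, 24 mm long along the stage's x, flat ends) on the end of the lever's 10 mm steel handle, 86 to 108 mm above the table on its way. Turns with the lever.
- mount0: Specimen mount standing in one of the carriage's pockets: upright black resin cylinder, 30 mm diameter, 36 mm tall, 60 g, a small steel chip in its top face. Origin at the centre of its underside, z up. Which three pockets are filled differs from start to start.
- mount1: Specimen mount standing in one of the carriage's pockets: upright black resin cylinder, 30 mm diameter, 36 mm tall, 60 g, a small steel chip in its top face. Origin at the centre of its underside, z up. Which three pockets are filled differs from start to start.
- mount2: Specimen mount standing in one of the carriage's pockets: upright black resin cylinder, 30 mm diameter, 36 mm tall, 60 g, a small steel chip in its top face. Origin at the centre of its underside, z up. Which three pockets are filled differs from start to start.
- spare: The spare specimen mount, standing on the table to the robot's left: same as the others, upright black resin cylinder, 30 mm diameter, 36 mm tall, about 60 g. Origin at the centre of its underside, z up.
- jar: Bystander: small amber glass jar with a lid, 44 mm diameter, 70 mm tall, beyond the spare. Origin at the centre of its underside.
- loupe: Bystander: black eye loupe standing on the table, 40 mm diameter, 45 mm tall, beyond the work to the left. Origin at the centre of its underside.
- brush: Bystander: small brush, 160 mm long, lying on the table beyond the stage. Origin on its underside, about the middle; its length is along its x.
Mind the look-alikes: they are no part of the job. Leave any green look-alike of the mount0 alone. Leave any red look-alike of the spare alone.

How it is judged (in metres and radians):
On the way, in this order (a step that is already met when the one before it is completed fails the run):
1. the spare stands released on the floor of the empty pocket, all four pockets filled, the carriage not yet pushed home (distance between any of mount0, mount1, mount2, spare and pocket0 below 0.0065 m and distance between any of mount0, mount1, mount2, spare and pocket1 below 0.0065 m and distance between any of mount0, mount1, mount2, spare and pocket2 below 0.0065 m and distance between any of mount0, mount1, mount2, spare and pocket3 below 0.0065 m and angle between each of mount0, mount1, mount2, spare's own z axis and vertical below 0.1 rad and contact force between the fingers and spare below 0.1 N and value of joint carriage below 0.12 m), for 0.2 s.
2. the carriage is pushed home to within 8 mm, the lever not yet over (value of joint carriage above 0.152 m and value of joint lever below 1.5 rad), for 0.1 s.
3. the lever is flipped fully over with the carriage home (value of joint carriage above 0.155 m and value of joint lever above 1.78 rad), for 0.2 s.
At the end, for the whole second after the job is handed in: The carriage is home to within 5 mm of its stop, the cam lever is fully over (within 0.14 rad of its end), and each of the four pockets holds one mount, upright (within 0.1 rad), standing on the pocket's floor, at rest (all of step 3 and distance between any of mount0, mount1, mount2, spare and pocket0 below 0.0065 m and distance between any of mount0, mount1, mount2, spare and pocket1 below 0.0065 m and distance between any of mount0, mount1, mount2, spare and pocket2 below 0.0065 m and distance between any of mount0, mount1, mount2, spare and pocket3 below 0.0065 m and angle between each of mount0, mount1, mount2, spare's own z axis and vertical below 0.1 rad and linear speed of spare below 0.02 m/s); the robot touches nothing.
It fails at once if the spare is dropped or pressed onto the carriage harder than 30 N (contact force between spare and stage above 30 N).
It fails at once if the jar is pushed more than 30 mm from its place (distance of jar from where it was at the start of the episode above 0.03 m).
It fails at once if the loupe is pushed more than 30 mm from its place (distance of loupe from where it was at the start of the episode above 0.03 m).
It fails at once if the brush is pushed more than 30 mm from its place (distance of brush from where it was at the start of the episode above 0.03 m).
It fails at once if the jar or the loupe is tipped over (angle between any of jar, loupe's own z axis and vertical above 0.5 rad).
It also fails if it takes over 61 s, if anything falls off the work surface, if the arm or the gripper's body presses on something with over 40 N, if the wrist force passes 120 N, or if a joint passes its speed limit or range.

## Working session

There is one attempt and no reset: what is moved stays moved. The work goes in short steps, Python scripts to look and compute and a tool call to move; the robot and the scene stay as the last step left them, time stands still between calls to the robot, and variables do not carry over. Pictures are saved under pics/ and viewed, and the job is handed in when it is done.

Besides the shell and the picture viewer there is one more tool, called after ">>>" by a JSON object that holds its "method" and its "body". arm_command: Moves the arm, as the interface text tells. Its arguments: {"type":"object","properties":{"rows":{"type":"array"},"force":{"type":"number"}},"required":["rows"]}

```bash
mkdir -p pics; python3 - <<'E'
from workcell import bot,cams,job
import cv2
s=bot.sense();print(s)
for n in ["scene","top"]:
    im=cams.grab_frame(n);cv2.imwrite(f"pics/{n}0.png",im[:,:,::-1]);print(n,cams.camera_info(n))
E
```

```text
{'time': 0.0, 'q': array([-1.19296954e+00,  2.13369727e-01, -3.50270415e-02,  1.32347696e+00,
        7.29642606e-06,  1.57080027e+00]), 'dq': array([ 5.56007988e-04,  1.03924307e-03, -1.17932598e-03,  6.19466184e-04,
        3.62808080e-04,  8.86887509e-05]), 'effort': array([ 3.29259356e-04, -6.86163640e+01,  4.87117946e+01,  1.76106527e-02,
       -9.79350352e-05,  1.95778148e-05]), 'eef_pos': array([ 184.33642846, -464.44009605,  230.8220896 ]), 'ee_rot': array([-5.29803616e-04,  9.82209098e-01,  1.87789768e-01, -9.75816761e-05]), 'force': array([ 0.20857441, -0.70434328,  0.9286238 ]), 'wrist_torque': array([ 0.02891158, -0.03573459, -0.0210958 ]), 'width': 0.9997948537711383}
scene {'intrinsics': array([[571.17886059,   0.        , 313.92573537],
       [  0.        , 571.17886059, 235.31728342],
       [  0.        ,   0.        ,   1.        ]]), 'k1': 0.05675535844652809, 'position': array([1174.84742376, -110.18282262,  998.21895309]), 'rotation': array([-0.25006145,  0.76375032,  0.56650784, -0.18227339])}
top {'intrinsics': array([[562.42126596,   0.        , 321.14180919],
       [  0.        , 562.42126596, 235.3922707 ],
       [  0.        ,   0.        ,   1.        ]]), 'k1': -0.026800655200914146, 'position': array([ 433.84869723,   66.05504936, 1405.48424291]), 'rotation': array([-0.04558784,  0.70878357, -0.70276401,  0.04086995])}
```

View pics/scene0.png

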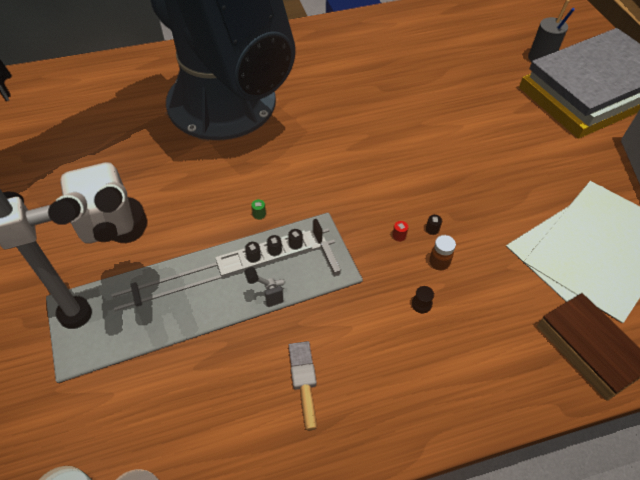

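View pics/top0.png

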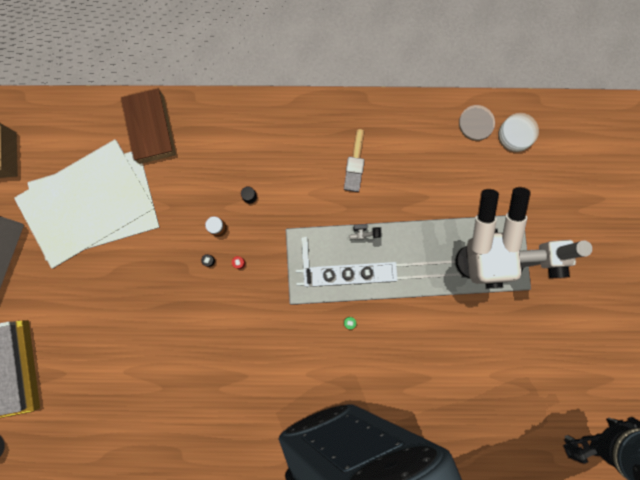

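The top view shows the spare at about (208,261), next to the red look-alike at (238,263). Pockets 1–3 are filled, at (367,272), (348,274) and (329,275), so pocket0 near (386,271) is empty. I'll enlarge it for measurement.

```bash
cat > h.py <<'E'
import numpy as np,cv2
from workcell import bot,cams,job
from scipy.spatial.transform import Rotation as R
def rot(q): return R.from_quat([q[1],q[2],q[3],q[0]]).as_matrix()
def ray(ci,u,v):
    K=ci["intrinsics"];xd=np.array([(u-K[0,2])/K[0,0],(v-K[1,2])/K[1,1]]);x=xd.copy()
    for _ in range(30): x=xd/(1+ci["k1"]*(x@x))
    d=rot(ci["rotation"])@np.array([x[0],x[1],1.]);return d
def atz(ci,u,v,z):
    d=ray(ci,u,v);p=np.array(ci["position"]);return p+d*(z-p[2])/d[2]
def proj(ci,P):
    c=rot(ci["rotation"]).T@(np.array(P,float)-ci["position"]);x=c[:2]/c[2];x=x*(1+ci["k1"]*(x@x));K=ci["intrinsics"]
    return np.array([K[0,0]*x[0]+K[0,2],K[1,1]*x[1]+K[1,2]])
E
python3 - <<'E'
import cv2
a=cv2.imread("pics/top0.png")
cv2.imwrite("pics/top_c1.png",cv2.resize(a[205:315,280:440],None,fx=5,fy=5,interpolation=cv2.INTER_CUBIC))
cv2.imwrite("pics/top_c2.png",cv2.resize(a[180:290,180:300],None,fx=5,fy=5,interpolation=cv2.INTER_CUBIC))
b=cv2.imread("pics/scene0.png")
cv2.imwrite("pics/sc_c1.png",cv2.resize(b[200:320,210:370],None,fx=5,fy=5,interpolation=cv2.INTER_CUBIC))
E
```

```text
(no output)
```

View pics/top_c1.png

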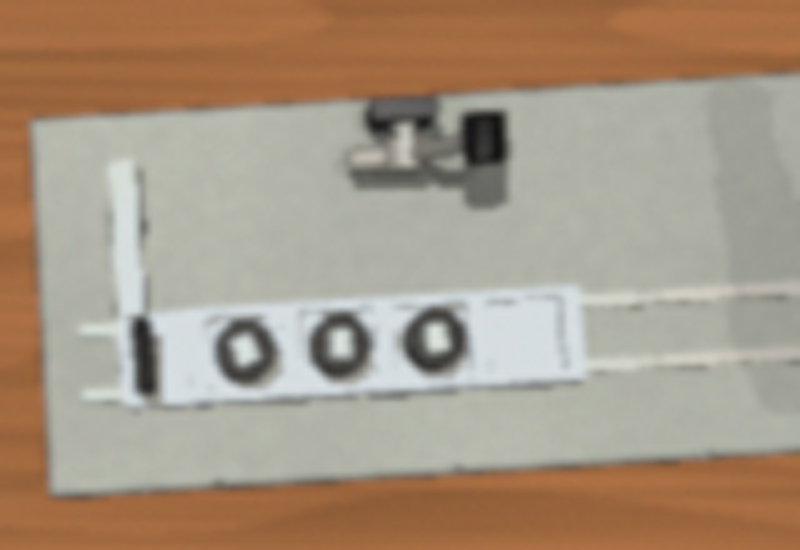

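View pics/top_c2.png

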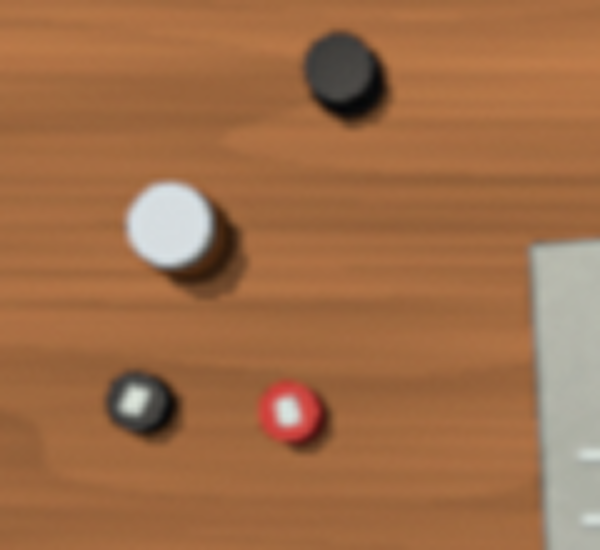

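View pics/sc_c1.png

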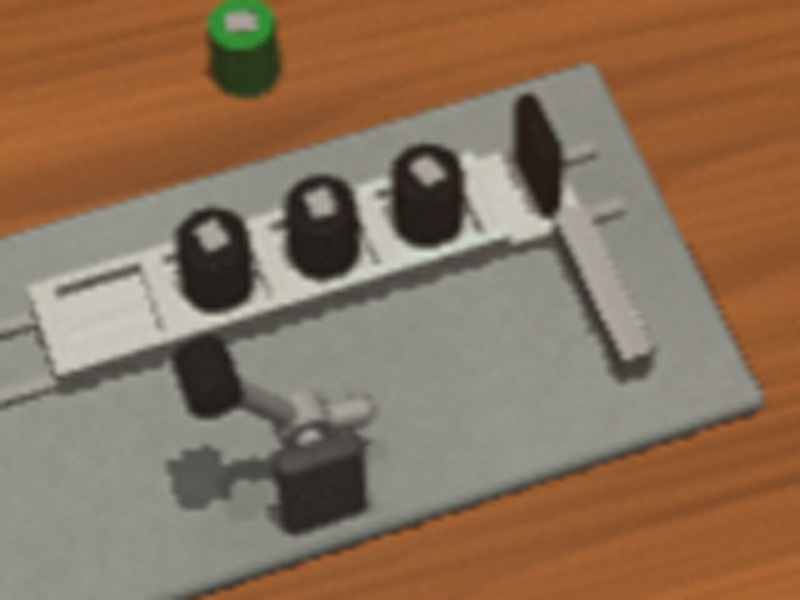

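```bash
python3 - <<'E'
from h import *
ci=cams.camera_info("top")
def p(x,y,z,o=(280,205)): return atz(ci,o[0]+(x+.5)/5-.5,o[1]+(y+.5)/5-.5,z)
c=lambda *a,**k: print(np.round(p(*a,**k),1))
for n,a in dict(st1=(32,121,10),st2=(50,494,10),c_rt=(578,288,27),c_rb=(583,380,27),c_lb=(128,405,27),m3=(246,350,56),m2=(341,345,56),m1=(436,340,56),pp=(146,355,65),lugtip=(122,162,30),knob=(485,137,90),brk=(402,113,60)).items():
    print(n,np.round(p(*a),1))
for n,a in dict(spare=(137,401,36),red=(290,412,36),jar=(169,225,70),loupe=(341,69,45)).items(): print(n,np.round(p(*a,o=(180,180)),1))
m=[p(246,350,56),p(341,345,56),p(436,340,56)]
d=(m[2]-m[0])[:2];print(np.hypot(*d),d/np.hypot(*d),'yaw',np.arctan2(-d[0]*-1,-d[1]))
E
```

```text
st1 [621.3 164.3  10. ]
st2 [435.8 152.4  10. ]
c_rt [ 538.5 -106.3   27. ]
c_rb [ 493.4 -108.5   27. ]
c_lb [479.4 113.9  27. ]
m3 [505.2  56.6  56. ]
m2 [508.   11.1  56. ]
m1 [510.8 -34.4  56. ]
pp [501.9 104.3  65. ]
lugtip [598.6 118.2  30. ]
knob [604.7 -55.1  90. ]
brk [619.9 -17.8  60. ]
spare [539.8 354.6  36. ]
red [535.  279.5  36. ]
jar [622.  334.9  70. ]
loupe [703.8 257.5  45. ]
91.23488858200604 [ 0.0609068  -0.99814346] yaw 0.060944515027115745
```

The fit gives yaw ≈ 0.061, pocket0 ≈ (514,-80) and the spare ≈ (540,355). I'll retract clear of the microscope, then sweep round to the left.

>>> {"method": "arm_command", "body": {"rows": [[0,0,0,0,-0.04,0,0.06],[0,0,0,0,-0.04,0,0.06],[0,0,0,0,-0.04,0,0.06],[0,0,-0.12,0.045,-0.003,0,0.06],[0,0,-0.12,0.045,-0.003,0,0.06],[0,0,-0.12,0.045,-0.003,0,0.06],[0,0,-0.12,0.045,-0.003,0,0.06],[0,0,-0.12,0.045,-0.003,0,0.06],[0,0,-0.12,0.045,-0.003,0,0.06],[0,0,-0.12,0.045,-0.003,0,0.06],[0,0,-0.12,0.045,-0.003,0,0.06],[0,0,-0.12,0.045,-0.003,0,0.06],[0,0,-0.12,0.045,-0.003,0,0.06],[0,0,-0.12,0.045,-0.003,0,0.06]], "force": 30}}

```text
time: 1.5
eef_pos: [367.7, 64.0, 228.1]
ee_rot: [-0.002, 0.647, 0.763, 0.001]
force: [2.4, 0.5, 0.3]
width: 0.698
```

```bash
cat >> h.py <<'E'
def delta(target,yaw):
    s=bot.sense();M=rot(s["ee_rot"]);cur=R.from_matrix(M)
    T=np.array([[np.cos(yaw),np.sin(yaw),0],[np.sin(yaw),-np.cos(yaw),0],[0,0,-1.]])
    d=M.T@(np.array(target)-s["eef_pos"])
    rv=R.from_matrix(M.T@T).as_rotvec()
    print("t",round(s["time"],2),"pos",np.round(s["eef_pos"],1),"yaw",round(float(np.arctan2(M[1,0],M[0,0])),3),"F",np.round(s["force"],1),"w",round(s["width"],3),"| rot",np.round(rv,3),"shift mm",np.round(d,1))
E
python3 - <<'E'
from h import *
delta([540,355,180],2.15)
E
```

```text
t 1.5 pos [367.7  64.  228.1] yaw 1.735 F [2.4 0.5 0.3] w 0.698 | rot [-0.001 -0.005 -0.415] shift mm [258.7 217.7  48.7]
```

>>> {"method": "arm_command", "body": {"rows": [[0,0,-0.12,0.045,-0.003,0.005,0.06],[0,0,-0.12,0.045,-0.003,0.005,0.06],[0,0,-0.12,0.045,0.01,0.005,0.06],[0,0,-0.06,0.03,0.03,0.005,0.06],[0,0,0,0.01,0.04,0.005,0.06],[0,0,0,0.0,0.04,0.005,0.06],[0,0,0,0.0,0.03,0.005,0.06],[0,0,0,0,0,0,0.06]]}}

```text
time: 2.3
eef_pos: [424.0, 323.5, 190.8]
ee_rot: [-0.003, 0.459, 0.889, 0.001]
force: [-1.7, 0.3, -0.1]
width: 0.705
```

```bash
python3 - <<'E'
from h import *
delta([540,355,120],2.15)
ci=cams.camera_info("wrist");im=cams.grab_frame("wrist");cv2.imwrite("pics/w1.png",im[:,:,::-1])
print(ci)
for P in [[540,355,36],[540,355,0]]: print(proj(ci,P))
E
```

```text
t 2.3 pos [424.  323.5 190.8] yaw 2.188 F [-1.7  0.3 -0.1] w 0.705 | rot [-0.001 -0.005  0.038] shift mm [-41.9 112.9  70.5]
{'intrinsics': array([[398.9249329 ,   0.        , 322.52349484],
       [  0.        , 398.9249329 , 237.35746817],
       [  0.        ,   0.        ,   1.        ]]), 'k1': -0.08067642523209324, 'position': array([383.00639437, 379.43872798, 332.74163516]), 'rotation': array([0.13026054, 0.94365086, 0.30148437, 0.04077277])}
[465.35874562 270.59156994]
[451.59396132 256.38016029]
```

View pics/w1.png

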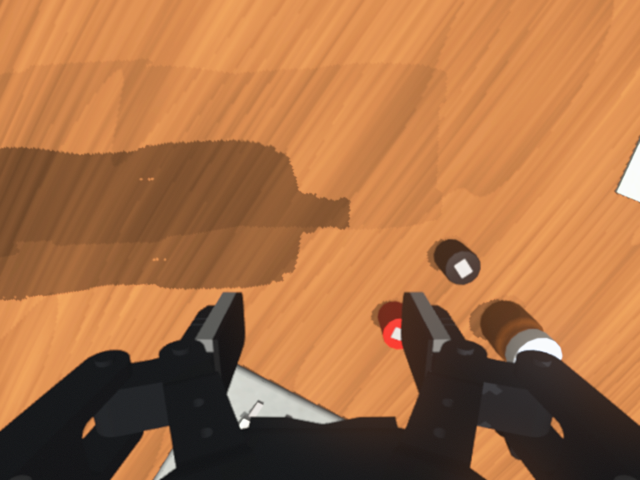

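The spare's top centre is at about (463,267) in the wrist view. The prediction was (465,271), so they agree to about 1–2 mm. The jar's lid is at (535,345) and the red look-alike at (393,333).

```bash
python3 - <<'E'
from h import *
ci=cams.camera_info("wrist")
print(atz(ci,463,267,36))
im=cv2.imread("pics/w1.png");cv2.imwrite("pics/w1c.png",cv2.resize(im[230:300,415:505],None,fx=6,fy=6,interpolation=cv2.INTER_CUBIC))
E
```

```text
[535.43068499 355.22788225  36.        ]
```

View pics/w1c.png

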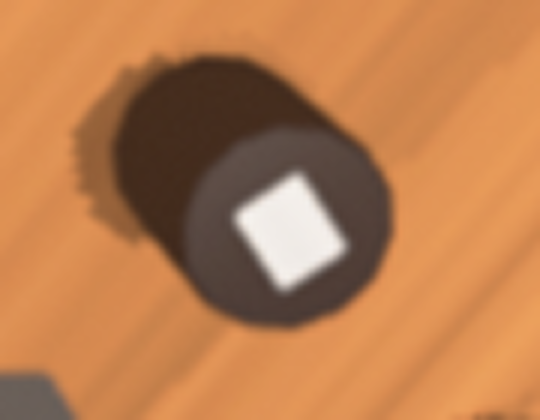

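>>> {"method": "arm_command", "body": {"rows": [[0,0,0.038,-0.01,0.035,0.015,0.06],[0,0,0,-0.015,0.04,0.015,0.06],[0,0,0,-0.015,0.03,0.015,0.06],[0,0,0,0,0,0.015,0.06]]}}

```text
time: 2.75
eef_pos: [534.0, 347.9, 131.9]
ee_rot: [-0.002, 0.476, 0.879, 0.002]
force: [-1.1, -0.3, -1.0]
width: 0.701
```

```bash
python3 - <<'E'
from h import *
delta([540,355,60],2.15)
ci=cams.camera_info("wrist");im=cams.grab_frame("wrist");cv2.imwrite("pics/w2.png",im[:,:,::-1])
for P in [[540,355,36],[540,355,0]]: print(proj(ci,P))
E
```

```text
t 2.75 pos [534.  347.9 131.9] yaw 2.149 F [-1.1 -0.3 -1. ] w 0.701 | rot [ 0.001 -0.006 -0.001] shift mm [ 2.2  8.9 72. ]
[338.79143171 237.11084308]
[336.76526932 223.36630071]
```

View pics/w2.png

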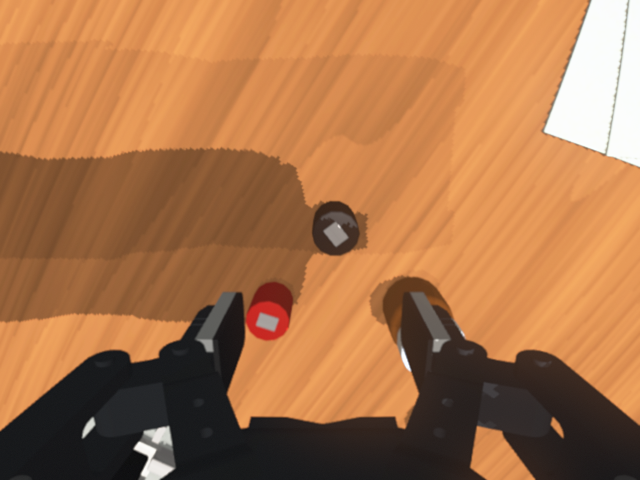

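The spare's top centre is at about (336,234), between the finger lines. Red is at (268,320) and the jar lid at (415,340).

```bash
python3 - <<'E'
from h import *
ci=cams.camera_info("wrist")
p=atz(ci,336,234,36);print(p, atz(ci,268,320,36))
delta([540,355,11],2.15);delta([p[0],p[1],11],2.15)
E
```

```text
[534.37235905 355.36172988  36.        ] [529.58114245 282.46614689  36.        ]
t 2.8 pos [531.7 347.2 129.5] yaw 2.15 F [-0.1  0.2 -3.3] w 0.703 | rot [-0.003 -0.006 -0.   ] shift mm [  1.3  11.6 118.5]
t 2.8 pos [531.7 347.2 129.5] yaw 2.15 F [-0.1  0.2 -3.3] w 0.703 | rot [-0.003 -0.006 -0.   ] shift mm [  4.7   7.1 118.5]
```

>>> {"method": "arm_command", "body": {"rows": [[0,0.006,0,0.001,0.005,0.03,0.065],[0,0,0,0.001,0.004,0.03,0.065],[0,0,0,0,0,0,0.065],[0,0,0,0,0,0,0.065]]}}

```text
time: 3.2
eef_pos: [535.3, 352.5, 71.0]
ee_rot: [-0.006, 0.476, 0.879, 0.001]
force: [0.9, 1.1, 0.1]
width: 0.76
```

```bash
python3 - <<'E'
from h import *
delta([538,355,11],2.15)
ci=cams.camera_info("wrist");im=cams.grab_frame("wrist");cv2.imwrite("pics/w3.png",im[:,:,::-1])
for P in [[538,355,36],[538,355,0]]: print(proj(ci,P))
cv2.imwrite("pics/w3c.png",cv2.resize(im[180:360,240:440,::-1],None,fx=3,fy=3))
print(atz(ci,336,251,36))
import json;json.dump({k:np.array(v).tolist() for k,v in ci.items()},open("w3.json","w"))
E
```

```text
t 3.2 pos [535.3 352.5  71. ] yaw 2.149 F [0.9 1.1 0.1] w 0.76 | rot [-0.003 -0.012 -0.001] shift mm [-0.1  3.9 60. ]
[333.07959593 276.28926767]
[331.70339789 253.33435941]
[532.19202519 366.20479262  36.        ]
```

View pics/w3c.png

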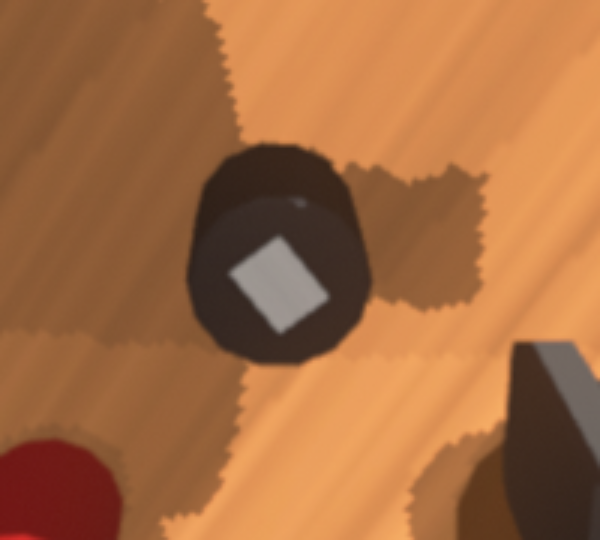

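The spare's top centre is at (333,274), within about 1 mm of the prediction for (538,355). Descending now.

>>> {"method": "arm_command", "body": {"rows": [[0,-0.012,0,0,0.003,0.02,0.065],[0,0,0,0,0.001,0.02,0.065],[0,0,0,0,0,0.015,0.065],[0,0,0,0,0,0,0.065]]}}

```text
time: 3.65
eef_pos: [540.6, 356.5, 23.7]
ee_rot: [0.002, 0.476, 0.879, 0.003]
force: [0.1, -0.5, 0.1]
width: 0.76
```

```bash
python3 - <<'E'
from h import *
delta([538,355,11],2.15)
E
```

```text
t 3.65 pos [540.6 356.5  23.7] yaw 2.149 F [ 0.1 -0.5  0.1] w 0.76 | rot [ 0.006  0.    -0.001] shift mm [ 0.2 -3.1 12.6]
```

>>> {"method": "arm_command", "body": {"rows": [[0.006,0,0,0,-0.002,0.012,0.065],[0,0,0,0,-0.001,0.001,0.065],[0,0,0,0,0,0,0.03],[0,0,0,0,0,0,0.02],[0,0,0,0,0,0,0.02],[0,0,0,0,0,0,0.02],[0,0,0,0,0,0,0.02],[0,0,0,0,0,0,0.02]], "force": 30}}

```text
time: 4.45
eef_pos: [540.1, 356.2, 15.8]
ee_rot: [0.002, 0.476, 0.879, 0.003]
force: [-0.9, -0.1, -0.3]
width: 0.337
```

```bash
python3 - <<'E'
from h import *
delta([538,355,11],2.15)
E
```

```text
t 4.45 pos [540.1 356.2  15.8] yaw 2.149 F [-0.9 -0.1 -0.3] w 0.337 | rot [ 0.007  0.    -0.001] shift mm [ 0.2 -2.4  4.8]
```

The grip is good (opening ≈ 29 mm). Lifting.

>>> {"method": "arm_command", "body": {"rows": [[0,0,0,0,0,-0.02,0.02],[0,0,0,0,0,-0.04,0.02],[0,0,0,0,0,-0.04,0.02],[0,0,0,0,0,-0.03,0.02],[0,0,0,0,0,0,0.02]]}}

```text
time: 4.95
eef_pos: [538.1, 354.8, 149.0]
ee_rot: [0.001, 0.476, 0.879, 0.001]
force: [1.1, 0.5, -0.8]
width: 0.337
```

```bash
python3 - <<'E'
from h import *
delta([513.5,-80,140],1.632)
E
```

```text
t 4.95 pos [538.1 354.8 149. ] yaw 2.149 F [ 1.1  0.5 -0.8] w 0.337 | rot [ 0.003 -0.     0.517] shift mm [-350.7 -258.3    8.4]
```

>>> {"method": "arm_command", "body": {"rows": [[0,0,0.05,-0.035,-0.0255,0,0.02],[0,0,0.05,-0.036,-0.024,0,0.02],[0,0,0.05,-0.037,-0.022,0,0.02],[0,0,0.05,-0.039,-0.02,0,0.02],[0,0,0.05,-0.04,-0.018,0,0.02],[0,0,0.05,-0.041,-0.016,0,0.02],[0,0,0.05,-0.041,-0.013,0,0.02],[0,0,0.05,-0.042,-0.011,0,0.02],[0,0,0.05,-0.043,-0.009,0,0.02],[0,0,0.05,-0.043,-0.007,0,0.02],[0,0,0,0,0,0,0.02]]}}

```text
time: 6.05
eef_pos: [513.2, -94.7, 142.2]
ee_rot: [-0.001, 0.685, 0.728, 0.0]
force: [-0.1, -0.4, -1.4]
width: 0.339
```

```bash
python3 - <<'E'
from h import *
delta([513.5,-80,140],1.632)
E
```

```text
t 6.05 pos [513.2 -94.7 142.2] yaw 1.632 F [-0.1 -0.4 -1.4] w 0.339 | rot [-0.    -0.001 -0.   ] shift mm [14.7  1.1  2.2]
```

>>> {"method": "arm_command", "body": {"rows": [[0,0,0,0.0147,0.001,-0.0,0.02],[0,0,0,0,0,0.02,0.02],[0,0,0,0,0,0.02,0.02],[0,0,0,0,0,0,0.02],[0,0,0,0,0,0,0.02]]}}

```text
time: 6.55
eef_pos: [512.7, -75.4, 100.2]
ee_rot: [-0.001, 0.685, 0.729, 0.001]
force: [-0.1, -0.5, -0.6]
width: 0.336
```

```bash
python3 - <<'E'
from h import *
delta([513.5,-80,35.8],1.632)
ci=cams.camera_info("wrist");im=cams.grab_frame("wrist");cv2.imwrite("pics/w4.png",im[:,:,::-1])
ct=cams.camera_info("top");im=cams.grab_frame("top")
cv2.imwrite("pics/t4.png",cv2.resize(im[205:315,280:440,::-1],None,fx=5,fy=5,interpolation=cv2.INTER_CUBIC))
s=bot.sense();M=rot(s["ee_rot"])
import json;json.dump({k:np.array(v).tolist() for k,v in ci.items()},open("w4.json","w"))
for P in [[505.2,56.6,56],[508,11.1,56],[510.8,-34.4,56],[513.6,-80.3,20]]: print(proj(ci,P))
E
```

```text
t 6.55 pos [512.7 -75.4 100.2] yaw 1.633 F [-0.1 -0.5 -0.6] w 0.336 | rot [-0.001 -0.003  0.001] shift mm [-4.8  0.6 64.4]
[327.43411846 -27.46902596]
[327.02118146  84.05212777]
[326.59162123 186.38697256]
[325.67408105 255.34755928]
```

View pics/w4.png

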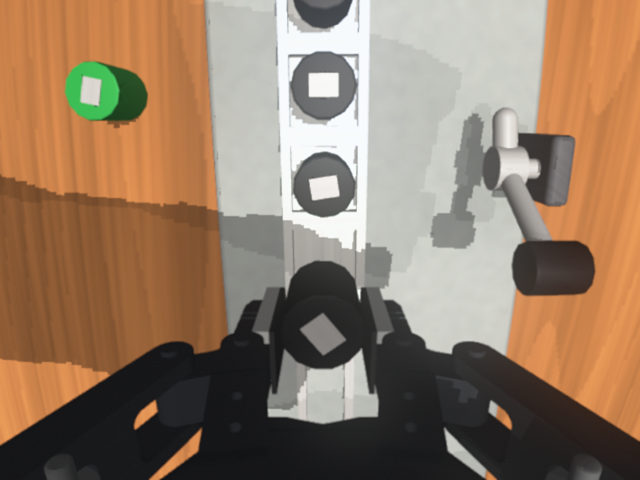

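View pics/t4.png

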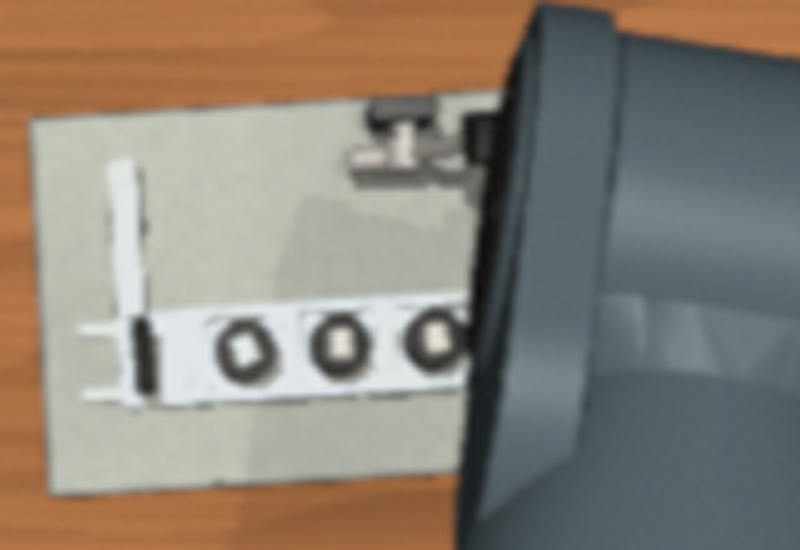

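In the wrist view, pocket 2 and 1 mounts have top centres at about (323,85) and (323.5,184.5). The held spare's top centre is about (321,332), and the knob is at (553,267).

```bash
python3 - <<'E'
from h import *
import json
ci={k:np.array(v) for k,v in json.load(open("w4.json")).items()}
im=cv2.imread("pics/w4.png")
cv2.imwrite("pics/w4a.png",cv2.resize(im[250:380,240:400],None,fx=5,fy=5,interpolation=cv2.INTER_CUBIC))
cv2.imwrite("pics/w4b.png",cv2.resize(im[40:240,260:400],None,fx=3,fy=3,interpolation=cv2.INTER_CUBIC))
print(proj(ci,[512.7,-75.4,120.4]),proj(ci,[512.7,-75.4,84.4]))
E
```

```text
[325.80123225 334.46993625] [325.25828247 291.99966884]
```

View pics/w4a.png

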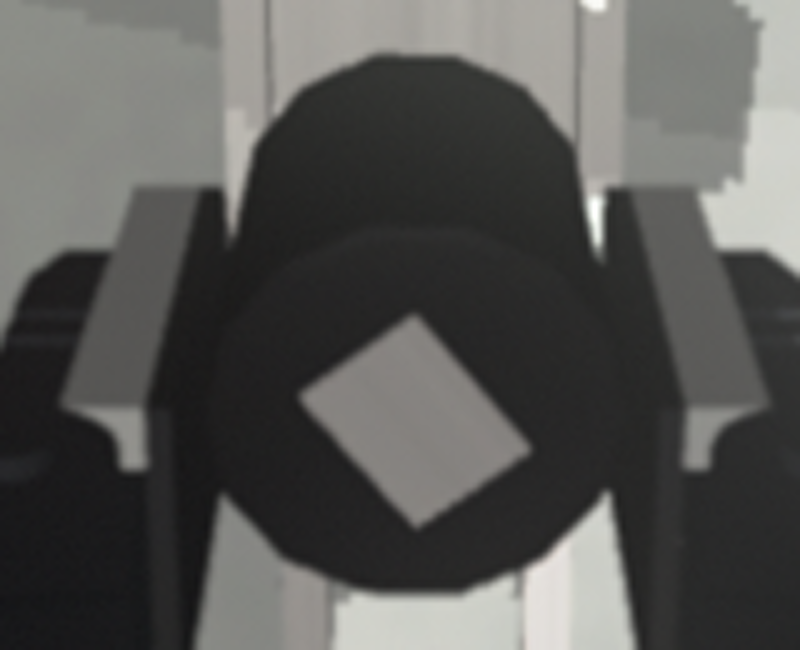

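View pics/w4b.png

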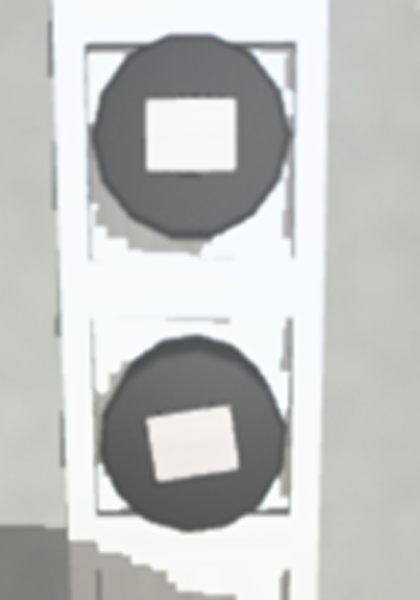

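```bash
python3 - <<'E'
from h import *
import json
ci={k:np.array(v) for k,v in json.load(open("w4.json")).items()}
o=(260,40)
def P(x,y,z): return np.round(atz(ci,o[0]+(x+.5)/3-.5,o[1]+(y+.5)/3-.5,z),1)
print("m2",P(191,136,56),"m1",P(193,433,56))
print("p2 rim y",P(190,45,27),P(190,258,27),"p1",P(193,318,27),P(193,513,27))
print("p2 rim x",P(87,150,27),P(295,150,27),"p1",P(95,415,27),P(291,415,27))
print("carriage edges",P(63,420,27),P(322,420,27))
print("spare held",atz(ci,323.2,332.4,120.4))
E
```

```text
m2 [506.4  10.6  56. ] m1 [509.5 -33.4  56. ]
p2 rim y [505.1  27.9  27. ] [507.4  -7.   27. ] p1 [508.5 -17.2  27. ] [510.8 -52.2  27. ]
p2 rim x [488.7   9.9  27. ] [524.1  12.2  27. ] p1 [492.1 -35.4  27. ] [527.2 -33.2  27. ]
carriage edges [486.4 -36.6  27. ] [532.8 -33.7  27. ]
spare held [511.76146305 -74.66134628 120.4       ]
```

>>> {"method": "arm_command", "body": {"rows": [[0,0,0,-0.0055,0.0,0.0,0.02],[0,0,0,0,0,0.02,0.02],[0,0,0,0,0,0.02,0.02],[0,0,0,0,0,0.0,0.02],[0,0,0,0,0,0.0,0.02]]}}

```text
time: 7.15
eef_pos: [516.3, -82.3, 63.7]
ee_rot: [0.002, 0.685, 0.729, 0.002]
force: [0.7, -0.2, -0.9]
width: 0.337
```

```bash
python3 - <<'E'
from h import *
delta([513.2,-81.2,35.8],1.632)
ci=cams.camera_info("wrist");im=cams.grab_frame("wrist");cv2.imwrite("pics/w5.png",im[:,:,::-1])
cv2.imwrite("pics/w5a.png",cv2.resize(im[180:380,220:420,::-1],None,fx=3,fy=3,interpolation=cv2.INTER_CUBIC))
E
```

```text
t 7.15 pos [516.3 -82.3  63.7] yaw 1.634 F [ 0.7 -0.2 -0.9] w 0.337 | rot [ 0.006 -0.001  0.002] shift mm [ 1.3 -3.1 27.9]
```

View pics/w5a.png

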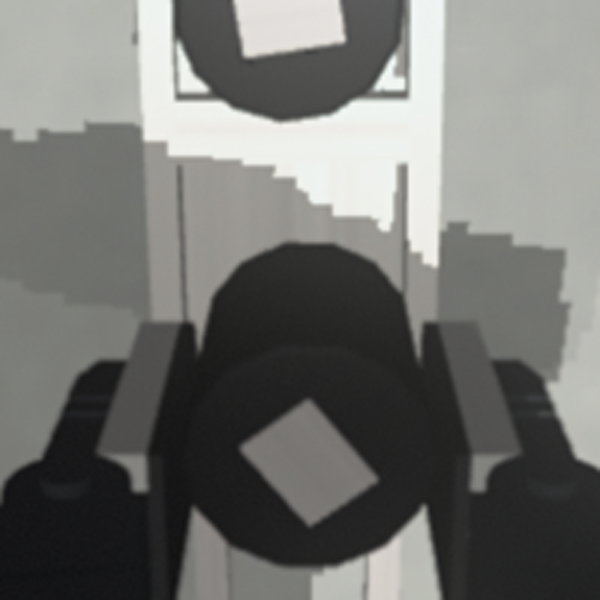

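The spare sits about 5 px (2–3 mm) right of the pocket's centre line, which matches the measured pose. I'll correct that and go on down slowly.

>>> {"method": "arm_command", "body": {"rows": [[0.005,0,0,0.001,-0.003,0.006,0.02],[0,0,0,0,0,0.006,0.02],[0,0,0,0,0,0,0.02],[0,0,0,0,0,0,0.02]]}}

```text
time: 7.6
eef_pos: [514.2, -81.8, 52.9]
ee_rot: [0.001, 0.685, 0.729, 0.001]
force: [-0.1, -0.5, -0.4]
width: 0.341
```

```bash
python3 - <<'E'
from h import *
delta([513.2,-81.2,35.8],1.632)
ci=cams.camera_info("wrist");im=cams.grab_frame("wrist");cv2.imwrite("pics/w6.png",im[:,:,::-1])
cv2.imwrite("pics/w6a.png",cv2.resize(im[180:380,220:420,::-1],None,fx=3,fy=3,interpolation=cv2.INTER_CUBIC))
E
```

```text
t 7.6 pos [514.2 -81.8  52.9] yaw 1.633 F [-0.1 -0.5 -0.4] w 0.341 | rot [ 0.003 -0.     0.001] shift mm [ 0.6 -1.  17.1]
```

View pics/w6a.png

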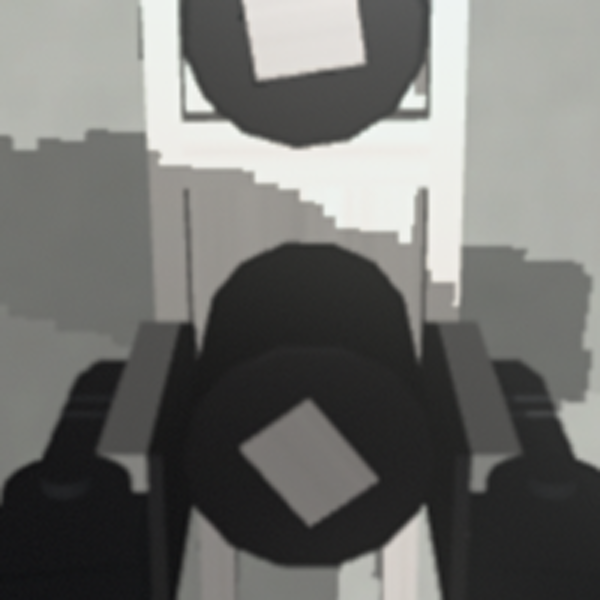

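Spare centre is now 309 against about 306 for the pocket lines, in crop pixels (about 0.5 mm). Lowering further.

>>> {"method": "arm_command", "body": {"rows": [[0.003,0,0,0.0005,-0.001,0.005,0.02],[0,0,0,0,0,0.005,0.02],[0,0,0,0,0,0.002,0.02],[0,0,0,0,0,0,0.02]]}}

```text
time: 8.05
eef_pos: [513.1, -81.2, 39.9]
ee_rot: [-0.0, 0.685, 0.729, 0.0]
force: [-0.1, -0.3, -0.6]
width: 0.336
```

```bash
python3 - <<'E'
from h import *
delta([513.2,-81.2,35.8],1.632)
E
```

```text
t 8.05 pos [513.1 -81.2  39.9] yaw 1.634 F [-0.1 -0.3 -0.6] w 0.336 | rot [-0.    -0.     0.002] shift mm [0.  0.1 4.1]
```

>>> {"method": "arm_command", "body": {"rows": [[0,0,0,0,0,0.0015,0.02],[0,0,0,0,0,0.001,0.02],[0,0,0,0,0,0.0,0.02]]}}

```text
time: 8.35
eef_pos: [513.2, -81.3, 37.2]
ee_rot: [-0.0, 0.685, 0.729, 0.0]
force: [0.1, -0.1, -0.2]
width: 0.337
```

>>> {"method": "arm_command", "body": {"rows": [[0,0,0,0,0,0.001,0.02],[0,0,0,0,0,0.0,0.02]]}}

```text
time: 8.55
eef_pos: [513.2, -81.3, 36.3]
ee_rot: [-0.0, 0.685, 0.729, 0.0]
force: [0.6, 0.0, 0.6]
width: 0.336
```

>>> {"method": "arm_command", "body": {"rows": [[0,0,0,0,0,0.0006,0.02],[0,0,0,0,0,0.0,0.02]]}}

```text
time: 8.75
eef_pos: [513.3, -81.3, 35.7]
ee_rot: [-0.0, 0.685, 0.729, 0.0]
force: [0.9, 0.1, -0.5]
width: 0.338
```

```bash
python3 - <<'E'
from h import *
delta([513.2,-81.2,35.8],1.632)
im=cams.grab_frame("scene")
cv2.imwrite("pics/s7.png",cv2.resize(im[200:320,210:370,::-1],None,fx=5,fy=5,interpolation=cv2.INTER_CUBIC))
im=cams.grab_frame("wrist");cv2.imwrite("pics/w7.png",im[:,:,::-1])
delta([513.2,-81.2,35.8],1.632)
E
```

```text
t 8.75 pos [513.3 -81.3  35.7] yaw 1.634 F [ 0.9  0.1 -0.5] w 0.338 | rot [ 0.    -0.     0.002] shift mm [ 0.1 -0.1 -0.1]
t 8.85 pos [513.4 -81.3  35.8] yaw 1.633 F [-0.  -0.1 -0.4] w 0.337 | rot [ 0.    -0.     0.001] shift mm [ 0.1 -0.2 -0. ]
```

View pics/s7.png

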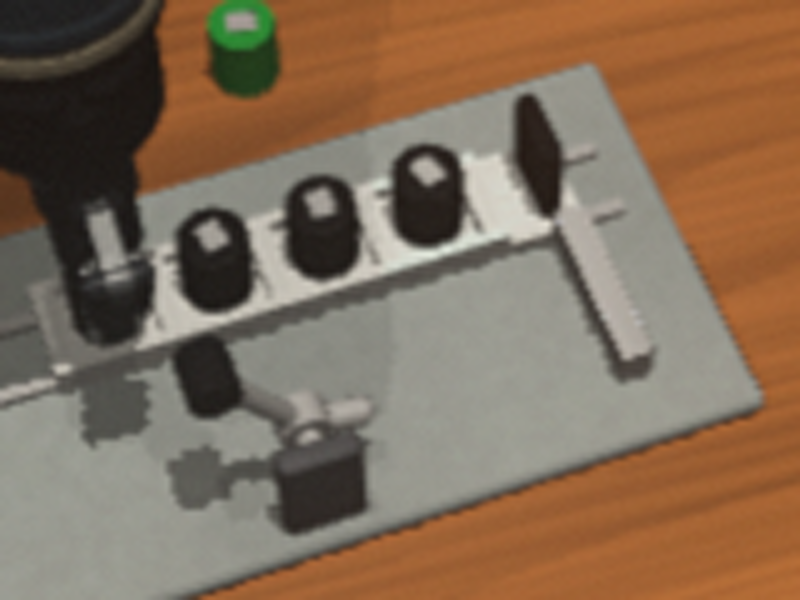

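View pics/w7.png

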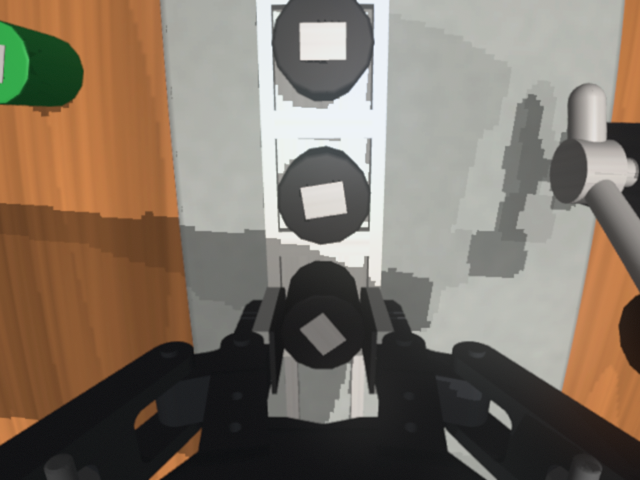

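>>> {"method": "arm_command", "body": {"rows": [[0,0,0,0,0,0.0007,0.02],[0,0,0,0,0,0.0,0.02]]}}

```text
time: 9.05
eef_pos: [513.5, -81.3, 35.2]
ee_rot: [0.0, 0.685, 0.729, 0.0]
force: [-0.4, 0.8, 0.3]
width: 0.339
```

>>> {"method": "arm_command", "body": {"rows": [[0,0,0,0,0,0.0007,0.02],[0,0,0,0,0,0.0,0.02]]}}

```text
time: 9.25
eef_pos: [513.5, -81.3, 35.2]
ee_rot: [0.0, 0.685, 0.729, 0.0]
force: [-0.1, -0.4, -1.3]
width: 0.337
```

>>> {"method": "arm_command", "body": {"rows": [[0,0,0,0,0,0.001,0.02],[0,0,0,0,0,0.0,0.02]]}}

```text
time: 9.45
eef_pos: [513.6, -81.4, 35.2]
ee_rot: [0.001, 0.685, 0.729, 0.001]
force: [0.1, -0.4, -0.8]
width: 0.335
```

>>> {"method": "arm_command", "body": {"rows": [[0,0,0,0,0,0,0.036],[0,0,0,0,0,0,0.044],[0,0,0,0,0,0,0.05],[0,0,0,0,0,0,0.05]]}}

```text
time: 9.85
eef_pos: [513.7, -81.4, 34.9]
ee_rot: [0.001, 0.685, 0.729, 0.001]
force: [0.4, 0.1, 0.4]
width: 0.583
```

>>> {"method": "arm_command", "body": {"rows": [[0,0,0,0,0,-0.02,0.055],[0,0,0,0,0,-0.03,0.055],[0,0,0,0,0,-0.03,0.055],[0,0,0,0,0,0,0.055]]}}

```text
time: 10.25
eef_pos: [512.5, -81.2, 116.4]
ee_rot: [-0.001, 0.685, 0.729, -0.0]
force: [-0.0, -0.8, -0.5]
width: 0.648
```

```bash
python3 - <<'E'
from h import *
delta([513.2,-81.2,35.8],1.632)
ci=cams.camera_info("wrist")
im=cams.grab_frame("wrist");cv2.imwrite("pics/w8.png",im[:,:,::-1])
im=cams.grab_frame("scene")
cv2.imwrite("pics/s8.png",cv2.resize(im[200:320,210:370,::-1],None,fx=5,fy=5,interpolation=cv2.INTER_CUBIC))
import json;json.dump({k:np.array(v).tolist() for k,v in ci.items()},open("w8.json","w"))
for y in (56.6,11.1,-34.4,-80.3): pass
for P in [[508,11.1,56],[510.8,-34.4,56],[513.2,-80.8,56]]: print(proj(ci,P))
E
```

```text
t 10.25 pos [512.5 -81.2 116.4] yaw 1.634 F [-0.  -0.8 -0.5] w 0.648 | rot [-0.001 -0.001  0.002] shift mm [-0.1  0.8 80.6]
[327.8897074   74.46531724]
[327.42170082 169.90466095]
[326.10436035 257.35752418]
```

View pics/w8.png

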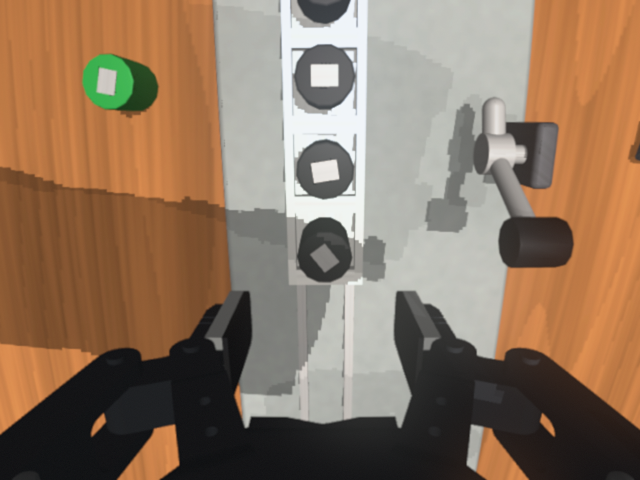

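View pics/s8.png

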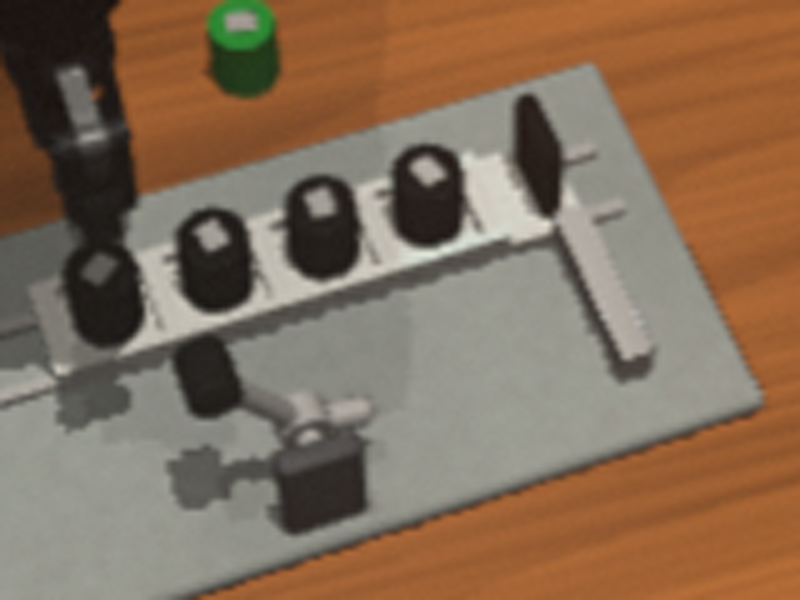

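The spare now stands in pocket0 at (325,250), and its top is in line with the other three. Next: over to the outer side of the push plate with the fingers shut.

```bash
python3 - <<'E'
from h import *
delta([499.5,142,116],1.632)
E
```

```text
t 10.35 pos [511.  -81.  113.3] yaw 1.633 F [-0.8  0.1  0. ] w 0.646 | rot [-0.005 -0.001  0.001] shift mm [223.3   2.5  -2.4]
```

>>> {"method": "arm_command", "body": {"rows": [[0,0,0,0.04,0.0,0,0.0],[0,0,0,0.045,0.0,0,0.0],[0,0,0,0.045,0.0,0,0.0],[0,0,0,0.045,0.0,0,0.0],[0,0,0,0.045,0.0,0,0.0],[0,0,0,0,0,0,0.0],[0,0,0,0,0,0,0.0]]}}

```text
time: 11.05
eef_pos: [492.9, 145.4, 105.3]
ee_rot: [-0.005, 0.686, 0.728, -0.005]
force: [0.0, -0.6, -0.1]
width: 0.002
```

```bash
python3 - <<'E'
from h import *
delta([499.5,142,45],1.632)
ci=cams.camera_info("wrist")
im=cams.grab_frame("wrist");cv2.imwrite("pics/w9.png",im[:,:,::-1])
im=cams.grab_frame("top")
cv2.imwrite("pics/t9.png",cv2.resize(im[205:315,280:440,::-1],None,fx=5,fy=5,interpolation=cv2.INTER_CUBIC))
E
```

```text
t 11.05 pos [492.9 145.4 105.3] yaw 1.631 F [ 0.  -0.6 -0.1] w 0.002 | rot [-0.015  0.    -0.001] shift mm [-3.8  7.2 60.2]
```

View pics/w9.png

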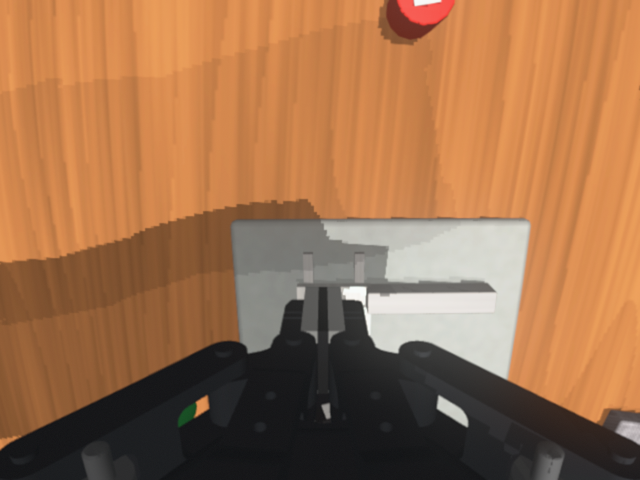

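View pics/t9.png

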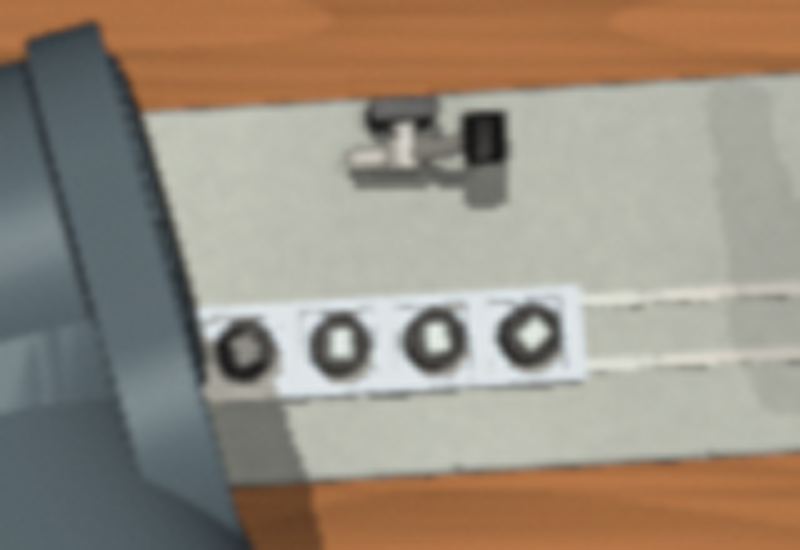

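The top view shows all four pockets filled, with mounts at crop x ≈ 246, 341, 436 and 530. The fingers are over the outside of the plate, so I'll descend with the tilt corrected.

>>> {"method": "arm_command", "body": {"rows": [[-0.015,0,0,-0.003,0.005,0.01,0.0],[0,0,0,0.0,0.001,0.02,0.0],[0,0,0,0.0,0.001,0.02,0.0],[0,0,0,0.0,0.0,0.007,0.0],[0,0,0,0,0,0,0.0]]}}

```text
time: 11.65
eef_pos: [501.3, 135.8, 46.2]
ee_rot: [0.001, 0.689, 0.725, 0.0]
force: [-0.4, -0.5, 0.1]
width: 0.002
```

```bash
python3 - <<'E'
from h import *
delta([500,125,45],1.632)
E
```

```text
t 11.65 pos [501.3 135.8  46.2] yaw 1.621 F [-0.4 -0.5  0.1] w 0.002 | rot [ 0.001  0.001 -0.011] shift mm [-10.7  -1.8   1.2]
```

>>> {"method": "arm_command", "body": {"rows": [[0,0,-0.01,-0.006,-0.001,0,0.0],[0,0,0,-0.006,0,0,0.0],[0,0,0,-0.006,0,0,0.0],[0,0,0,-0.008,0,0,0.0],[0,0,0,-0.01,0,0,0.0],[0,0,0,-0.01,0,0,0.0],[0,0,0,-0.01,0,0,0.0],[0,0,0,-0.01,0,0,0.0],[0,0,0,-0.01,0,0,0.0]]}}

```text
time: 12.55
eef_pos: [506.3, 53.6, 48.9]
ee_rot: [0.001, 0.685, 0.728, 0.002]
force: [0.6, 3.7, -1.5]
width: -0.003
```

```bash
python3 - <<'E'
from h import *
delta([510,-40,45],1.632)
E
```

```text
t 12.55 pos [506.3  53.6  48.9] yaw 1.631 F [ 0.6  3.7 -1.5] w -0.003 | rot [ 0.004 -0.001 -0.001] shift mm [-93.7  -2.    3.8]
```

Contact is made (about 3.7 N), so I'll continue.

>>> {"method": "arm_command", "body": {"rows": [[0,0,0,-0.01,-0.001,0.002,0.0],[0,0,0,-0.01,0,0.001,0.0],[0,0,0,-0.01,0,0,0.0],[0,0,0,-0.01,0,0,0.0],[0,0,0,-0.01,0,0,0.0],[0,0,0,-0.01,0,0,0.0],[0,0,0,-0.008,0,0,0.0],[0,0,0,-0.006,0,0,0.0],[0,0,0,0,0,0,0.0]]}}

```text
time: 13.45
eef_pos: [510.9, -28.7, 46.0]
ee_rot: [0.002, 0.686, 0.728, 0.002]
force: [0.3, -0.2, 0.2]
width: -0.0
```

```bash
python3 - <<'E'
from h import *
delta([510,-40,45],1.632)
im=cams.grab_frame("scene")
cv2.imwrite("pics/s10.png",cv2.resize(im[180:340,100:340,::-1],None,fx=3,fy=3,interpolation=cv2.INTER_CUBIC))
E
```

```text
t 13.45 pos [510.9 -28.7  46. ] yaw 1.63 F [ 0.3 -0.2  0.2] w -0.0 | rot [ 0.005 -0.001 -0.002] shift mm [-11.3  -1.5   1. ]
```

View pics/s10.png

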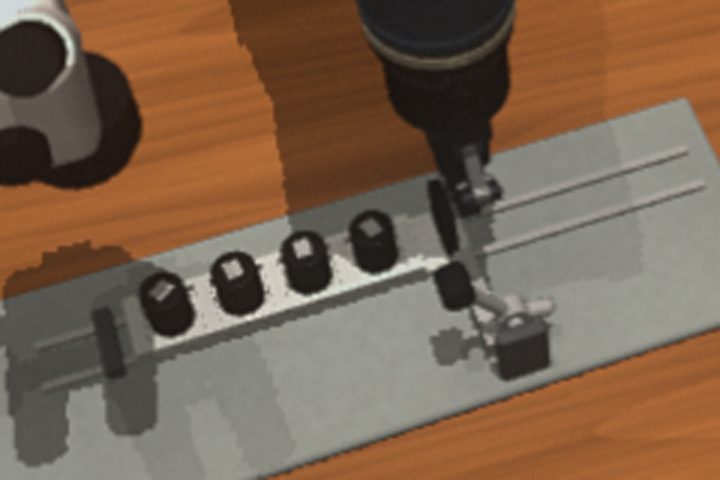

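The carriage nears the black stop at crop (110,340), with all mounts upright. Now small steps until the force rises.

>>> {"method": "arm_command", "body": {"rows": [[0,0,0,-0.004,0,0,0.0],[0,0,0,-0.004,0,0,0.0],[0,0,0,0,0,0,0.0]]}}

```text
time: 13.8
eef_pos: [511.1, -36.3, 45.9]
ee_rot: [0.001, 0.686, 0.728, 0.002]
force: [0.6, -0.1, 0.1]
width: -0.004
```

>>> {"method": "arm_command", "body": {"rows": [[0,0,0,-0.003,0,0,0.0],[0,0,0,-0.003,0,0,0.0]]}}

```text
time: 14.0
eef_pos: [511.1, -37.7, 46.0]
ee_rot: [-0.002, 0.684, 0.729, 0.006]
force: [-2.1, 36.4, 7.2]
width: -0.0
```

>>> {"method": "arm_command", "body": {"rows": [[0,0,0,-0.003,0,0,0.0],[0,0,0,-0.003,0,0,0.0]]}}

```text
time: 14.2
eef_pos: [511.1, -37.5, 46.1]
ee_rot: [-0.007, 0.683, 0.731, 0.01]
force: [-1.3, 26.4, 6.1]
width: 0.001
```

The carriage is at its stop (about 36 N). Backing off and lifting.

>>> {"method": "arm_command", "body": {"rows": [[0,0,0,0.01,0,0,0.0],[0,0,0,0.015,0,-0.01,0.0],[0,0,0,0.01,0,-0.04,0.0],[0,0,0,0,0,-0.04,0.0],[0,0,0,0,0,-0.04,0.03],[0,0,0,0,0,-0.02,0.05],[0,0,0,0,0,0,0.05]]}}

```text
time: 14.9
eef_pos: [505.6, -1.4, 205.6]
ee_rot: [-0.007, 0.682, 0.731, 0.009]
force: [0.1, 0.5, -0.3]
width: 0.506
```

```bash
python3 - <<'E'
from h import *
delta([600,-70,150],1.632)
im=cams.grab_frame("scene")
cv2.imwrite("pics/s11.png",cv2.resize(im[180:340,100:340,::-1],None,fx=3,fy=3,interpolation=cv2.INTER_CUBIC))
ci=cams.camera_info("wrist")
im=cams.grab_frame("wrist");cv2.imwrite("pics/w11.png",im[:,:,::-1])
import json;json.dump({k:np.array(v).tolist() for k,v in ci.items()},open("w11.json","w"))
E
```

```text
t 14.9 pos [505.6  -1.4 205.6] yaw 1.64 F [ 0.1  0.5 -0.3] w 0.506 | rot [ 0.004 -0.022  0.008] shift mm [-76.2  89.1  54.2]
```

View pics/s11.png

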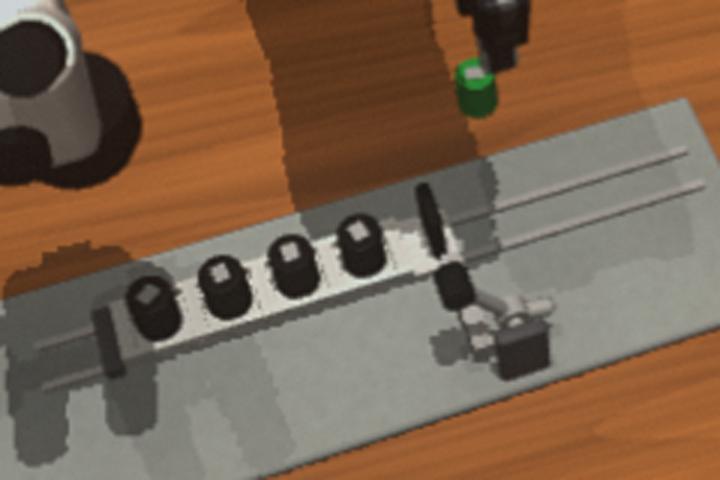

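View pics/w11.png

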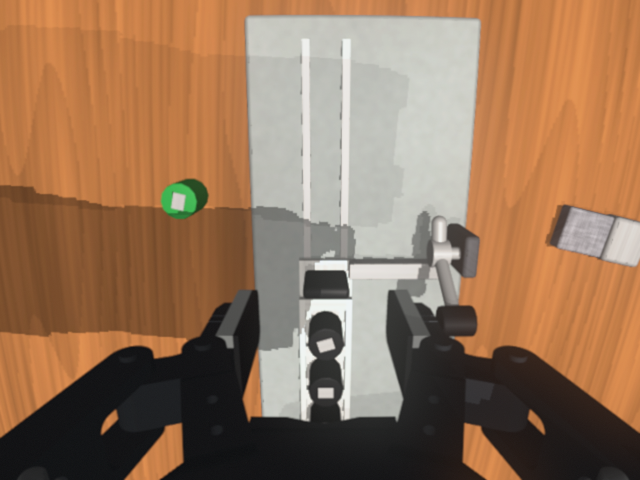

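Home confirmed: the carriage is against its stop and all four mounts are upright. In the wrist view the hub is at about (443,250) and the knob at about (456,321). Now I'll locate both precisely.

```bash
python3 - <<'E'
from h import *
im=cv2.imread("pics/w11.png");cv2.imwrite("pics/w11c.png",cv2.resize(im[200:350,380:500],None,fx=5,fy=5,interpolation=cv2.INTER_CUBIC)[:600*5//5+150])
im=cams.grab_frame("top")
cv2.imwrite("pics/t11.png",cv2.resize(im[215:255,340:400,::-1],None,fx=12,fy=12,interpolation=cv2.INTER_CUBIC))
im=cams.grab_frame("scene")
cv2.imwrite("pics/s12.png",cv2.resize(im[255:315,235:300,::-1],None,fx=9,fy=9,interpolation=cv2.INTER_CUBIC))
E
```

```text
(no output)
```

View pics/w11c.png

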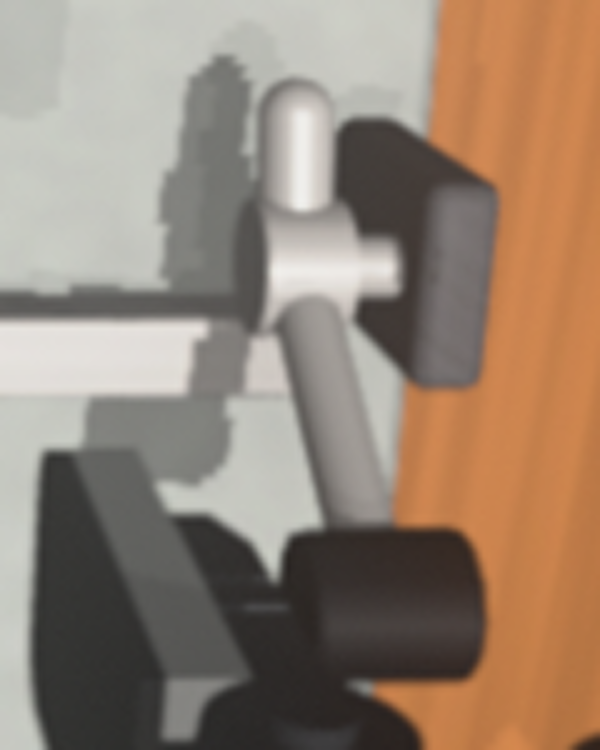

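View pics/t11.png

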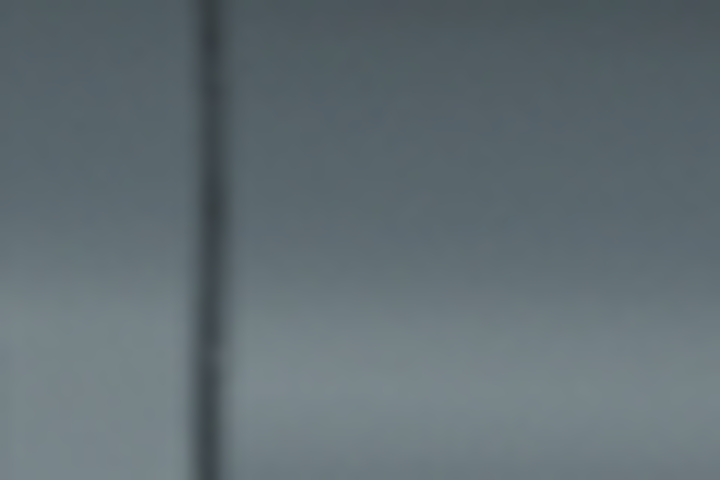

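View pics/s12.png

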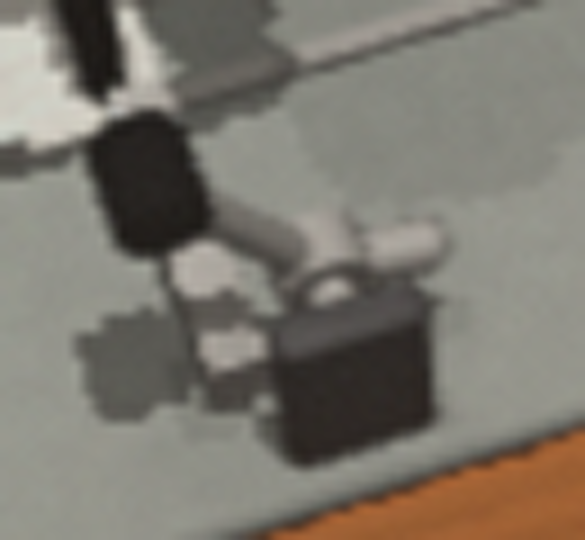

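```bash
python3 - <<'E'
from h import *
import json
from scipy.optimize import least_squares
L=lambda f:{k:np.array(v) for k,v in json.load(open(f)).items()}
w11=L("w11.json");w8=L("w8.json");w4=L("w4.json");t=cams.camera_info("top");s=cams.camera_info("scene")
K=[(t,(376.6,232.0)),(s,(251.5,275)),(w11,(456.6,320.6)),(w8,(536,242)),(w4,(553.5,267.5))]
def tri(obs):
    A=np.zeros((3,3));b=np.zeros(3)
    for c,uv in obs:
        d=ray(c,*uv);d/=np.linalg.norm(d);P=np.eye(3)-np.outer(d,d);A+=P;b+=P@c["position"]
    p=np.linalg.solve(A,b);return p,[np.round(proj(c,p)-uv,1) for c,uv in obs]
for o in (K,K[:2],K[2:],K[:4]): print("knob",*tri(o))
# hub: wrist11 crop centre(300,265), w8 (493,152)
H=[(w11,(380+300/5,200+262/5)),(s,(235+325/9-.5,255+255/9-.5)),(t,(280+404/5-.5,205+143/5-.5))]
print("hub",*tri(H)); print(atz(w11,440,252.4,46))
# lug/other: bracket top center w11 crop (455,285)
print("bracket",atz(w11,380+455/5,200+285/5,60))
E
```

```text
knob [602.45469044 -53.84979181  97.18573892] [array([-0.2,  0.5]), array([-1. ,  0.2]), array([ 0.8, -0.5]), array([ 1.5, -0.8]), array([ 1.1, -0.7])]
knob [603.66286951 -53.20771816  99.42908176] [array([-0.4, -0.1]), array([-0.6,  0. ])]
knob [601.79840526 -54.13347798  97.45702489] [array([-0., -0.]), array([ 0.3, -0.1]), array([-0.2,  0.1])]
knob [602.5251207  -53.7376859   97.33092048] [array([-0.3,  0.5]), array([-0.9,  0.2]), array([ 1. , -0.6]), array([ 1.9, -0.9])]
hub [602.20185192 -18.72058232  50.90977889] [array([5.1, 0.2]), array([-0.3,  0.6]), array([-0.2,  1.9])]
[599.73772674 -20.20863045  46.        ]
bracket [619.68243191 -18.28816755  60.        ]
```

Knob ≈ (602.7,-54.3,97.5), so q ≈ 0.19, with the axle at ≈ (600.6,-19.8,46). I'll approach from above with the jaws along stage x, to hold the knob by its flat ends.

```bash
python3 - <<'E'
from h import *
delta([602.7,-54.3,145],1.632)
E
```

```text
t 15.1 pos [503.9  -1.7 201.2] yaw 1.64 F [-0.8  0.3 -0.2] w 0.589 | rot [-0.002 -0.023  0.008] shift mm [-60.6  95.   54.6]
```

>>> {"method": "arm_command", "body": {"rows": [[0.004,-0.022,0.008,-0.02,0.03,0.005,0.05],[0,0,0,-0.02,0.03,0.015,0.05],[0,0,0,-0.02,0.028,0.015,0.05],[0,0,0,0,0,0.015,0.05],[0,0,0,0,0,0,0.05],[0,0,0,0,0,0,0.05]]}}

```text
time: 15.7
eef_pos: [594.1, -56.8, 141.5]
ee_rot: [-0.007, 0.685, 0.729, -0.006]
force: [-0.6, 0.8, -0.3]
width: 0.585
```

```bash
python3 - <<'E'
from h import *
delta([602.7,-54.3,88],1.632)
ci=cams.camera_info("wrist")
im=cams.grab_frame("wrist");cv2.imwrite("pics/w13.png",im[:,:,::-1])
print(proj(ci,[602.7,-54.3,97.5]))
E
```

```text
t 15.7 pos [594.1 -56.8 141.5] yaw 1.633 F [-0.6  0.8 -0.3] w 0.585 | rot [-0.018 -0.001  0.001] shift mm [ 1.9  9.6 53.4]
[343.9912856  265.09326509]
```

View pics/w13.png

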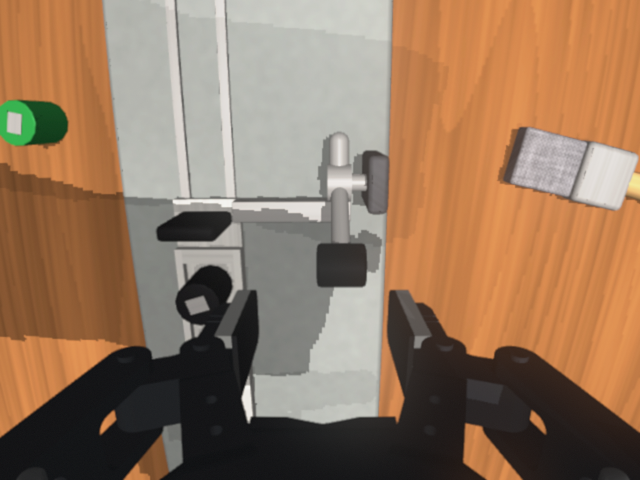

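The knob is at (342,265), against a prediction of (344,265). Descending over it.

>>> {"method": "arm_command", "body": {"rows": [[-0.018,0,0,0.002,0.007,0.005,0.05],[0,0,0,0,0,0.015,0.05],[0,0,0,0,0,0.01,0.05],[0,0,0,0,0,0,0.05],[0,0,0,0,0,0,0.05]]}}

```text
time: 16.25
eef_pos: [600.6, -52.8, 114.5]
ee_rot: [0.001, 0.684, 0.729, 0.002]
force: [-0.6, 0.1, 0.2]
width: 0.586
```

```bash
python3 - <<'E'
from h import *
delta([602.7,-54.3,88],1.632)
ci=cams.camera_info("wrist")
im=cams.grab_frame("wrist");cv2.imwrite("pics/w14.png",im[:,:,::-1])
print(proj(ci,[602.7,-54.3,97.5]))
E
```

```text
t 16.25 pos [600.6 -52.8 114.5] yaw 1.634 F [-0.6  0.1  0.2] w 0.586 | rot [ 0.004 -0.001  0.002] shift mm [-1.6  1.9 26.5]
[329.74219587 294.27290701]
```

View pics/w14.png

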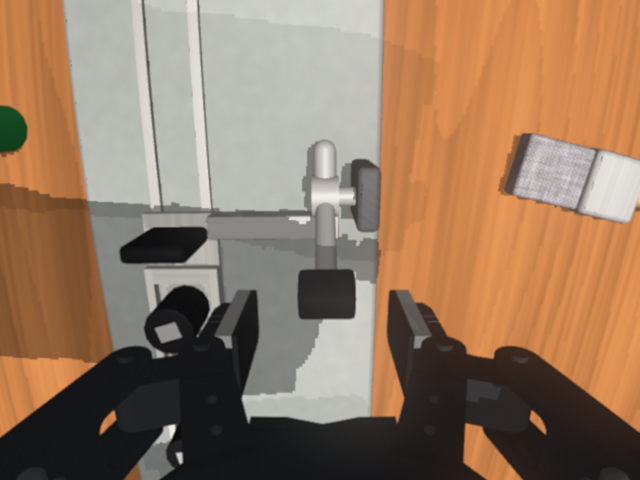

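>>> {"method": "arm_command", "body": {"rows": [[0,0,0,-0.0015,0.001,0.012,0.05],[0,0,0,0,0,0.01,0.05],[0,0,0,0,0,0.003,0.04],[0,0,0,0,0,0,0.015],[0,0,0,0,0,0,0.015],[0,0,0,0,0,0,0.015],[0,0,0,0,0,0,0.015]], "force": 25}}

```text
time: 17.0
eef_pos: [602.3, -54.5, 88.2]
ee_rot: [0.002, 0.684, 0.729, 0.002]
force: [-0.5, -0.5, -2.9]
width: 0.278
```

```bash
python3 - <<'E'
from h import *
delta([602.7,-54.3,88],1.632)
A=np.array([600.6,-19.8,46]);prev=None
for el in [2.163,2.05,1.9,1.75,1.6,1.45,1.3,1.15,1.0,.85,.7,.55,.43]:
    c=62*np.cos(el);z=62*np.sin(el)
    if prev: print(el,"d_x(tool)",round(c-prev[0],1),"d_z(tool)",round(prev[1]-z,1))
    prev=(c,z)
E
```

```text
t 17.0 pos [602.3 -54.5  88.2] yaw 1.634 F [-0.5 -0.5 -2.9] w 0.278 | rot [ 0.005 -0.001  0.002] shift mm [0.2 0.4 0.2]
2.05 d_x(tool) 6.0 d_z(tool) -3.6
1.9 d_x(tool) 8.5 d_z(tool) -3.7
1.75 d_x(tool) 9.0 d_z(tool) -2.3
1.6 d_x(tool) 9.2 d_z(tool) -1.0
1.45 d_x(tool) 9.3 d_z(tool) 0.4
1.3 d_x(tool) 9.1 d_z(tool) 1.8
1.15 d_x(tool) 8.7 d_z(tool) 3.1
1.0 d_x(tool) 8.2 d_z(tool) 4.4
0.85 d_x(tool) 7.4 d_z(tool) 5.6
0.7 d_x(tool) 6.5 d_z(tool) 6.6
0.55 d_x(tool) 5.4 d_z(tool) 7.5
0.43 d_x(tool) 3.5 d_z(tool) 6.6
```

Gripped at 23.7 mm, which matches the knob's length. Following the arc.

>>> {"method": "arm_command", "body": {"rows": [[0,0,0,0.006,0,-0.0036,0.015],[0,0,0,0.0085,0,-0.0037,0.015],[0,0,0,0.009,0,-0.0023,0.015],[0,0,0,0.0092,0,-0.001,0.015]]}}

```text
time: 17.4
eef_pos: [600.2, -24.1, 98.6]
ee_rot: [0.003, 0.685, 0.728, -0.0]
force: [-0.2, -7.1, -3.0]
width: 0.274
```

```bash
python3 - <<'E'
from h import *
def t(el,c=-9.3):
    k=62*np.cos(el);return [600.6-.061*k,-19.8+.998*k,46+62*np.sin(el)+c]
delta(t(1.6),1.632);delta(t(1.3),1.632)
E
```

```text
t 17.4 pos [600.2 -24.1  98.6] yaw 1.631 F [-0.2 -7.1 -3. ] w 0.274 | rot [ 0.004  0.005 -0.001] shift mm [ 2.4  0.6 -0.1]
t 17.4 pos [600.2 -24.1  98.6] yaw 1.631 F [-0.2 -7.1 -3. ] w 0.274 | rot [ 0.004  0.005 -0.001] shift mm [20.8  0.6  2.1]
```

>>> {"method": "arm_command", "body": {"rows": [[0,0,0,0.0105,0,0.0,0.015],[0,0,0,0.0095,0,0.0018,0.015],[0,0,0,0.009,0,0.0031,0.015],[0,0,0,0.0082,0,0.0044,0.015]]}}

```text
time: 17.8
eef_pos: [598.1, 11.8, 91.6]
ee_rot: [0.006, 0.686, 0.727, -0.002]
force: [-5.0, -3.8, 8.9]
width: 0.27
```

```bash
cat >> h.py <<'E'
def t(el,c=-9.3):
    k=62*np.cos(el);return [600.6-.061*k,-19.8+.998*k,46+62*np.sin(el)+c]
E
python3 - <<'E'
from h import *
delta(t(1.0),1.632);delta(t(.8),1.632)
E
```

```text
t 17.8 pos [598.1  11.8  91.6] yaw 1.629 F [-5.  -3.8  8.9] w 0.27 | rot [ 0.006  0.012 -0.003] shift mm [1.8 0.6 2.7]
t 17.8 pos [598.1  11.8  91.6] yaw 1.629 F [-5.  -3.8  8.9] w 0.27 | rot [ 0.006  0.012 -0.003] shift mm [11.6  0.5 10.3]
```

>>> {"method": "arm_command", "body": {"rows": [[0,0,0,0.0085,0,0.006,0.015],[0,0,0,0.0075,0,0.006,0.015],[0,0,0,0.0065,0,0.007,0.015]]}}

```text
time: 18.1
eef_pos: [596.5, 34.6, 74.4]
ee_rot: [0.007, 0.686, 0.727, -0.002]
force: [-3.6, -2.3, 6.8]
width: 0.271
```

```bash
python3 - <<'E'
from h import *
delta(t(.6),1.632);delta(t(.43),1.632)
E
```

```text
t 18.1 pos [596.5  34.6  74.4] yaw 1.628 F [-3.6 -2.3  6.8] w 0.271 | rot [ 0.007  0.014 -0.004] shift mm [-3.3  0.7  2.7]
t 18.1 pos [596.5  34.6  74.4] yaw 1.628 F [-3.6 -2.3  6.8] w 0.271 | rot [ 0.007  0.014 -0.004] shift mm [ 2.   0.6 11.8]
```

>>> {"method": "arm_command", "body": {"rows": [[0,0,0,0.001,0,0.006,0.015],[0,0,0,0.001,0,0.006,0.015],[0,0,0,0.0,0,0.003,0.015]]}}

```text
time: 18.4
eef_pos: [596.2, 41.2, 61.9]
ee_rot: [0.006, 0.685, 0.728, 0.001]
force: [-6.2, 4.1, 11.0]
width: 0.276
```

```bash
python3 - <<'E'
from h import *
delta(t(.43),1.632)
E
```

```text
t 18.4 pos [596.2  41.2  61.9] yaw 1.631 F [-6.2  4.1 11. ] w 0.276 | rot [ 0.009  0.008 -0.   ] shift mm [-4.8  0.7 -0.6]
```

>>> {"method": "arm_command", "body": {"rows": [[0,0,0,-0.002,0,0.003,0.015],[0,0,0,-0.001,0,0.003,0.015]]}}

```text
time: 18.6
eef_pos: [596.2, 42.2, 58.3]
ee_rot: [0.004, 0.684, 0.729, 0.003]
force: [-8.5, 7.1, 13.7]
width: 0.274
```

```bash
python3 - <<'E'
from h import *
delta(t(.436),1.632)
im=cams.grab_frame("scene")
cv2.imwrite("pics/s15.png",cv2.resize(im[180:340,100:340,::-1],None,fx=3,fy=3,interpolation=cv2.INTER_CUBIC))
ci=cams.camera_info("wrist")
im=cams.grab_frame("wrist");cv2.imwrite("pics/w15.png",im[:,:,::-1])
E
```

```text
t 18.6 pos [596.2  42.2  58.3] yaw 1.634 F [-8.5  7.1 13.7] w 0.274 | rot [0.011 0.001 0.002] shift mm [-6.   0.6 -4.6]
```

View pics/s15.png

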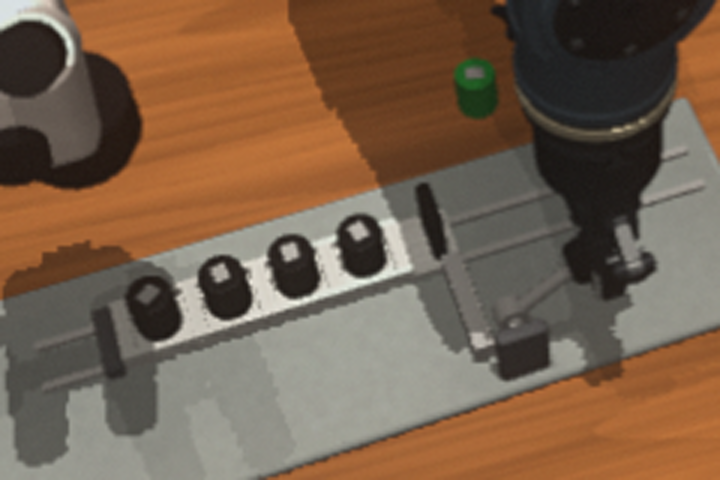

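View pics/w15.png

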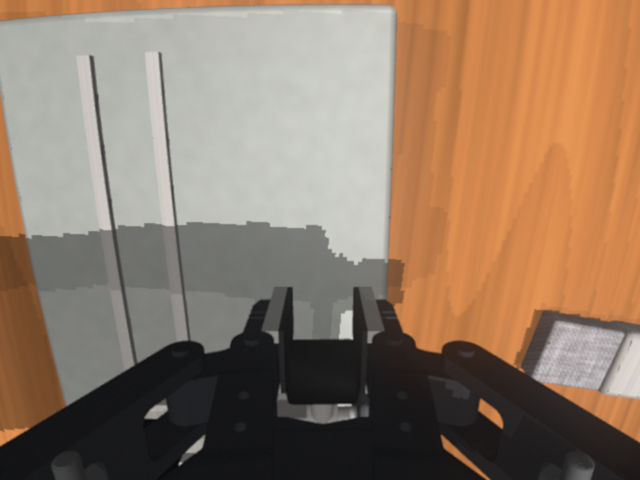

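```bash
python3 - <<'E'
from h import *
delta(t(.436),1.632)
ci=cams.camera_info("wrist")
for q in (1.5,1.6,1.7,1.8,1.92): print(q,t(2.356-q,0),proj(ci,t(2.356-q,0)))
im=cv2.imread("pics/w15.png");cv2.imwrite("pics/w15c.png",cv2.resize(im[270:430,220:430],None,fx=3.5,fy=3.5,interpolation=cv2.INTER_CUBIC))
E
```

```text
t 18.7 pos [596.1  42.3  58. ] yaw 1.634 F [-6.8 13.  11.3] w 0.272 | rot [0.01  0.001 0.002] shift mm [-6.1  0.7 -4.8]
1.5 [np.float64(598.1210366238062), np.float64(20.757466384286314), np.float64(92.82405894947078)] [328.99847998 415.69038692]
1.6 [np.float64(597.8482701621574), np.float64(25.220104560114155), np.float64(88.5330290409671)] [328.79225051 395.87075853]
1.7 [np.float64(597.6029980754473), np.float64(29.232916732845336), np.float64(83.81702316583622)] [328.54919821 377.07786524]
1.8 [np.float64(597.3876710412903), np.float64(32.755808209709286), np.float64(78.72316209587817)] [328.2775338  359.67176597]
1.92 [np.float64(597.1718129887873), np.float64(36.28738749492163), np.float64(72.18365775426238)] [327.92536598 340.98697921]
```

View pics/w15c.png

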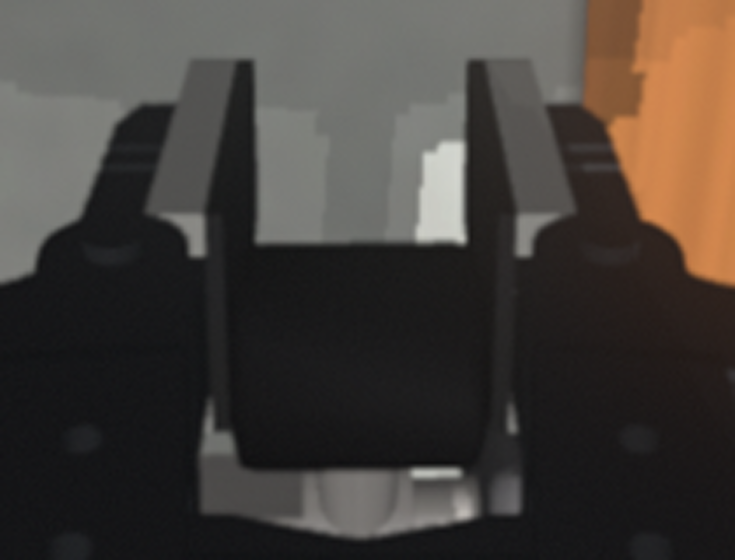

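By the wrist view the knob is at v ≈ 371, which the lever model puts at q ≈ 1.73. It slid towards the edge of the pads, so I'll release, lift, shut the fingers and press it down from above.

>>> {"method": "arm_command", "body": {"rows": [[0,0,0,0,0,0,0.05],[0,0,0,0,0,0,0.05],[0,0,0,0,0,-0.015,0.05],[0,0,0,0,0,-0.03,0.05],[0,0,0,0,0,-0.02,0.05],[0,0,0,0,0,0,0.0],[0,0,0,0,0,0,0.0],[0,0,0,0,0,0,0.0]]}}

```text
time: 19.5
eef_pos: [595.1, 42.6, 124.9]
ee_rot: [0.004, 0.684, 0.729, 0.003]
force: [0.1, 0.7, -0.8]
width: 0.079
```

```bash
python3 - <<'E'
from h import *
delta([597.5,37,98],1.632)
ci=cams.camera_info("wrist")
for q in (1.6,1.7,1.8,1.92): print(q,proj(ci,t(2.356-q,0)))
im=cams.grab_frame("wrist");cv2.imwrite("pics/w16.png",im[:,:,::-1])
E
```

```text
t 19.5 pos [595.1  42.6 124.9] yaw 1.634 F [ 0.1  0.7 -0.8] w 0.079 | rot [0.01  0.001 0.002] shift mm [-5.7  1.8 26.9]
1.6 [327.4788389  307.68648839]
1.7 [327.33030932 296.15375114]
1.8 [327.16413583 285.591777  ]
1.92 [326.94698047 274.37704743]
```

View pics/w16.png

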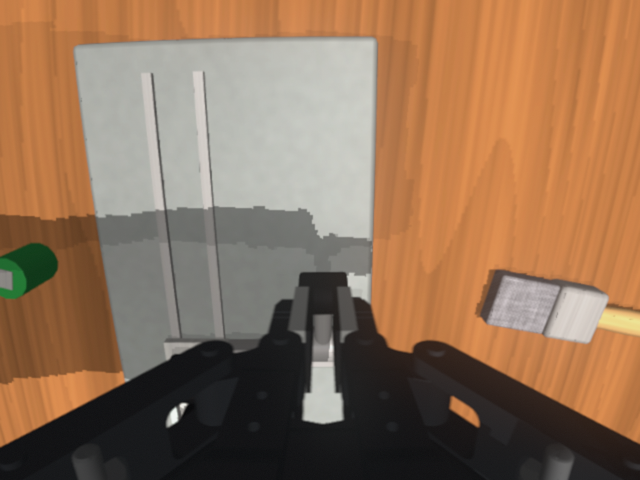

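The knob's outer edge at v ≈ 272 puts its centre near 292, so q ≈ 1.74 again. Pressing down from above.

>>> {"method": "arm_command", "body": {"rows": [[0.01,0,0,-0.006,0.002,0.01,0.0],[0,0,0,0,0,0.01,0.0],[0,0,0,0,0,0.006,0.0],[0,0,0,0,0,0.004,0.0]]}}

```text
time: 19.95
eef_pos: [596.7, 36.5, 90.1]
ee_rot: [-0.001, 0.684, 0.729, -0.002]
force: [-2.0, 9.1, 12.0]
width: -0.0
```

>>> {"method": "arm_command", "body": {"rows": [[0,0,0,0,0,0.004,0.0],[0,0,0,0,0,0.004,0.0],[0,0,0,0,0,0.003,0.0]]}}

```text
time: 20.25
eef_pos: [597.9, 39.0, 80.9]
ee_rot: [-0.002, 0.684, 0.73, 0.001]
force: [-20.0, 0.2, 61.8]
width: -0.001
```

```bash
python3 - <<'E'
from h import *
delta([597.5,37,83],1.632)
E
```

```text
t 20.25 pos [597.9  39.   80.9] yaw 1.635 F [-20.    0.2  61.8] w -0.001 | rot [-0.    -0.004  0.003] shift mm [-1.9 -0.5 -2.1]
```

The force rose to 62 N at the expected end height, so the lever is on its stop. Lifting clear and checking.

>>> {"method": "arm_command", "body": {"rows": [[0,0,0,0,0,-0.01,0.0],[0,0,0,0,0,-0.03,0.0],[0,0,0,0,0,-0.04,0.0],[0,0,0,0.03,0,-0.04,0.0],[0,0,0,0.04,-0.02,-0.02,0.0],[0,0,0,0.04,-0.04,0,0.0],[0,0,0,0.04,-0.04,0,0.0],[0,0,0,0.04,-0.04,0,0.0],[0,0,0,0,-0.04,0,0.0],[0,0,0,0,0,0,0.0]]}}

```text
time: 21.25
eef_pos: [413.2, 208.4, 222.3]
ee_rot: [-0.003, 0.685, 0.729, 0.001]
force: [1.9, 0.6, 0.6]
width: 0.0
```

```bash
python3 - <<'E'
from h import *
delta([597.5,37,83],1.632)
im=cams.grab_frame("scene")
cv2.imwrite("pics/s17.png",cv2.resize(im[180:340,100:340,::-1],None,fx=3,fy=3,interpolation=cv2.INTER_CUBIC))
cv2.imwrite("pics/s17f.png",im[:,:,::-1])
im=cams.grab_frame("top")
cv2.imwrite("pics/t17.png",cv2.resize(im[205:315,280:480,::-1],None,fx=4,fy=4,interpolation=cv2.INTER_CUBIC))
c=cams.camera_info("top");s=cams.camera_info("scene")
for q in (1.7,1.8,1.92): p=t(2.356-q,0);print(q,(proj(c,p)-[280,205]+.5)*4,(proj(s,p)-[100,180]+.5)*3)
E
```

```text
t 21.25 pos [413.2 208.4 222.3] yaw 1.633 F [1.9 0.6 0.6] w 0.0 | rot [-0.004 -0.005  0.001] shift mm [-183.3  173.7  137.6]
1.7 [244.94956084 122.05927667] [581.0418799  259.96546243]
1.8 [238.77358991 123.42332328] [586.46560406 262.70611464]
1.92 [232.57378617 125.07216993] [591.8974584  266.64182009]
```

View pics/s17.png

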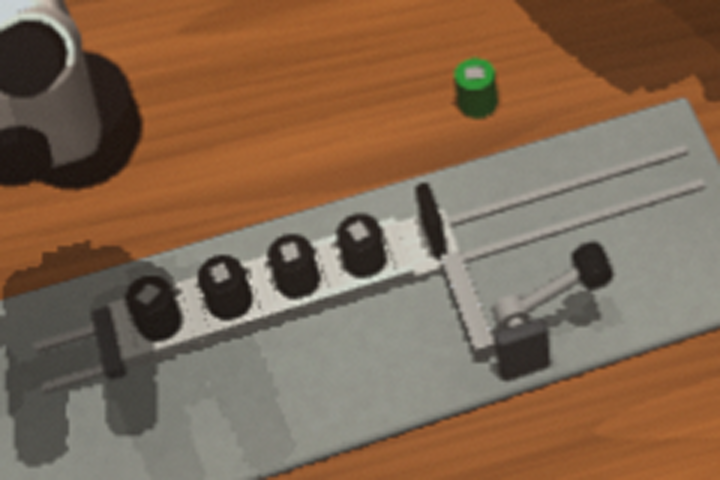

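View pics/t17.png

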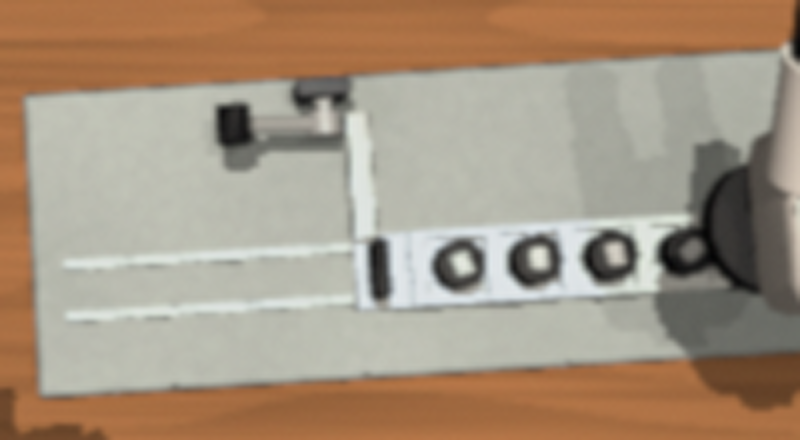

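The knob is at (233,124) in the top crop and (592,265) in the scene crop. The q = 1.92 prediction is (232.6,125) and (592,267). The carriage is at its stop, all four mounts are upright and the arm is clear, so I'm handing in.

```bash
python3 - <<'E'
from h import *
print(bot.sense()["time"]); print(job.close_job())
E
```

```text
21.35
the job is handed in; nothing more can be done
None
```

I set the spare upright in the empty pocket 0, pushed the carriage home, and flipped the cam lever over to lock it. I handed the job in at 21.35 s; it gave no verdict.

- **Spare:** it went down slowly until the height stopped changing, with no force above sensor noise. After release its top was in line with the other three.
- **Carriage:** I pushed it to its stop, where the force peaked at about 36 N. The last pictures show it still against the stop.
- **Lever:** it slipped in the grip at about q ≈ 1.74, so I released it and pressed the knob down with shut fingers. It stopped at the expected end height, where the force read 62 N. That is above the 40 N limit stated for the arm or gripper body, but only the fingertips were touching. The last pictures place the knob within about 2 pixels of the fully locked position (q = 1.92).
- **Rest of the scene:** the last pictures show all four mounts upright in their pockets, and the arm was clear of everything. I never moved the arm into the jar, loupe, brush or look-alikes, but I did not measure their positions again at the end.

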